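# Load the specimen dryer: cassettes, desiccant, start

## Task

Get the specimen dryer going: slide every cassette lying on the bench into its tilted rail from the top end, lid up and sloped writing face leading downhill, so that each ends wholly inside the tube, and use the scoop to move all the desiccant balls from the tub into the dryer's round cup, without touching the balls with the fingers. Only when the cassettes and balls are all in, throw the switch lever fully over to start the blower; finish with the scoop standing back in its tub. Leave the Petri dish that stands between dryer and tub where it is.

Things in the scene. Friction and masses are not known exactly. Their poses are not given: they have to be found in the camera images.
- dryer: Specimen dryer, fixed, stands in a different place each time: grey base plate 130 x 470 mm, sloping rail on trestles, cream blower housing (150 x 130 mm, top at 127 mm) at the rail's low end, cup on a low deck in front of the housing. Origin on the bench under the rail; +y runs to the housing, centred 213 mm along +y; the rail climbs along -y.
- rail: Sloping rail (24 degrees, slick: a freed cassette slides down by itself). Origin on its floor at the bottom stop; x points UPHILL along the floor, y across, z square to the floor, up. x 0 to 300 mm: tube, 54 wide and 20 high inside, 3 mm clear walls, lips above leave a 36 mm slot. 300 to 335: side guides 20 high flare to 72 apart. 335 to 385: bare ledge, 62 wide, no walls.
- rail_stop (a point): Point on the rail's floor at the bottom stop (rail x = 0).
- rail_mouth (a point): Point on the rail's floor, mid-width, where the tube begins (rail x = 300 mm). A cassette must lie wholly on the downhill side of it.
- rail_ledge (a point): Point on the rail's floor, mid-width, at rail x = 360 mm. A cassette set down with its centre over this point has its nose between the flared guides.
- cup_in (a point): Centre of the inner floor of the desiccant cup: round, open on top, mouth 96 mm across outside (90 inside), rim 72 mm above the bench, inside about 47 mm deep.
- switch (a joint): Switch lever on top of the blower housing: 0 = off (leans towards -x of the dryer), 1.0 rad = fully over (leans to +x), stays where it is left. Its grip is a black ball of 26 mm on a thin stem.
- switch_tip (a point): Centre of the black ball of the switch lever, 45 mm from the lever's pivot; the lever swings about an axis along the dryer's y, and pushing the ball towards the dryer's +x throws the switch.
- tub: Desiccant tub, an open grey box fixed to the bench: outside 176 (x) x 82 (y) x 38 mm high, walls and floor 3 mm. Origin at the centre of its underside. The balls lie in its -x half (the end nearer the robot), the scoop stands in its +x half.
- scoop_grip (a point): Where to grip the scoop: middle of its black handle. Axes: x from open mouth (-x) to back, y across, z up. Flat-bottomed aluminium scoop, 72 long, 70 wide, floor 2.5, sides 30 high (starting 20 behind the lip), back 50 mm high. Handle: bar 14 wide (y), 18 thick, 100 long, rising from the top of the back towards +x at 50 degrees. This point is 73 mm behind (+x) and 91 mm above the centre of the underside.
- scoop_lip (a point): Middle of the front edge of the scoop's underside: 36 mm in front (-x) of the centre of its underside.
- cassette1_center (a point): White tissue cassette with a slotted lid, 70 (x) x 50 (y) x 16 mm high, 40 g; this point is its centre (half-way up). Its +x end has the writing face that slopes down at 45 degrees over the last 12 mm; that end must point downhill (towards the stop). Lies lid up (z up), anywhere and any way round; may be absent (None).
- cassette2_center (a point): Another cassette, like cassette1.
- cassette3_center (a point): Another cassette, like cassette1.
- cassette4_center (a point): Another cassette, like cassette1.
- ball1_center (a point): White ceramic desiccant ball, 20 mm across, 10 g; this point is its centre. Slick; rolls. Three to five balls are there; an absent one reads None.
- ball2_center (a point): Another ball, like ball1.
- ball3_center (a point): Another ball, like ball1.
- ball4_center (a point): Another ball, like ball1.
- dish1: Petri dish with needles between the dryer and the tub, 90 mm across, 16 mm high; origin under its centre. Leave alone.
- scoop: The scoop as a whole (see scoop_grip), about 90 g; origin at the centre of its underside.
- ball5_center (a point): Another ball, like ball1.
Things that resemble listed ones, but are neither listed nor needed, are in the scene too. Leave any brown or red look-alike of the part that bears cassette3_center alone. What is meant by the scoop is not blue, and is the smaller of those in its own colour.

How it is judged (in metres and radians):
On the way, in this order (a step that is already met when the one before it is completed fails the run):
1. every cassette is in the rail, right way round, and all the balls are in the cup (x of cassette1_center in the frame of rail between 0.02 and 0.268 m and y of cassette1_center in the frame of rail between -0.008 and 0.008 m and z of cassette1_center in the frame of rail between 0 and 0.018 m and x of rail_stop in the frame of cassette1_center above 0.02 m and angle between each of cassette1_center, cassette2_center, cassette3_center, cassette4_center's own z axis and vertical below 0.7 rad and x of cassette2_center in the frame of rail between 0.02 and 0.268 m and y of cassette2_center in the frame of rail between -0.008 and 0.008 m and z of cassette2_center in the frame of rail between 0 and 0.018 m and x of rail_stop in the frame of cassette2_center above 0.02 m and x of cassette3_center in the frame of rail between 0.02 and 0.268 m and y of cassette3_center in the frame of rail between -0.008 and 0.008 m and z of cassette3_center in the frame of rail between 0 and 0.018 m and x of rail_stop in the frame of cassette3_center above 0.02 m and x of cassette4_center in the frame of rail between 0.02 and 0.268 m and y of cassette4_center in the frame of rail between -0.008 and 0.008 m and z of cassette4_center in the frame of rail between 0 and 0.018 m and x of rail_stop in the frame of cassette4_center above 0.02 m and horizontal distance between each of ball1_center, ball2_center, ball3_center, ball4_center, ball5_center and cup_in below 0.042 m and z of ball1_center in the frame of cup_in between 0 and 0.048 m and z of ball2_center in the frame of cup_in between 0 and 0.048 m and z of ball3_center in the frame of cup_in between 0 and 0.048 m and z of ball4_center in the frame of cup_in between 0 and 0.048 m and z of ball5_center in the frame of cup_in between 0 and 0.048 m), for 0.3 s.
2. the switch is thrown fully over (value of joint switch above 0.85 rad), for 0.2 s.
At the end, for the whole second after the job is handed in: Every cassette wholly inside the tube (centre under 268 mm from the stop), lid up, writing face downhill; all balls inside the cup, below its rim; switch past 0.85 rad; scoop standing in the tub within 0.35 rad of level; all at rest (all of step 1 and value of joint switch above 0.85 rad and x of scoop_lip in the frame of tub between -0.09 and 0.05 m and y of scoop_lip in the frame of tub between -0.03 and 0.03 m and z of scoop_lip in the frame of tub below 0.02 m and angle between scoop_lip's own z axis and vertical below 0.35 rad and linear speed of each of cassette1, cassette2, cassette3, cassette4, scoop below 0.02 m/s); the robot touches nothing.
It fails at once if the fingers touched a desiccant ball (contact force between the fingers and ball1 above 0.5 N or contact force between the fingers and ball2 above 0.5 N or contact force between the fingers and ball3 above 0.5 N or contact force between the fingers and ball4 above 0.5 N or contact force between the fingers and ball5 above 0.5 N).
It fails at once if the Petri dish between dryer and tub was displaced by more than 4 cm (distance of dish1 from where it was at the start of the episode above 0.04 m).
Of cassette1, cassette2, cassette3, cassette4 only 3 to 4 are there at a start; the rules pass over those that are not, and their reading is None.
Of ball1, ball2, ball3, ball4, ball5 only 3 to 5 are there at a start; the rules pass over those that are not, and their reading is None.
At some moment in a run one of cassette1, cassette2, cassette3, cassette4 may be knocked a few centimetres aside while the robot is not near it.
It also fails if it takes over 210 s, if anything falls off the work surface, if the arm or the gripper's body presses on something with over 40 N, if the wrist force passes 120 N, or if a joint passes its speed limit or range.

## Robot

A 6-joint arm with a two-finger parallel gripper is mounted at the origin on the work surface. World frame = base frame: x ahead of the robot, y to its left, z up, the work surface at z = 0. Lengths are in m, angles in degrees, forces in N, time in s.
With the tool pointing down it reaches from about 0.225 to 0.875 m from the base axis. Payload 3.4 kg.
Tool frame: the origin (TCP) lies at the very end of the fingers, on their centre line; the grasp point (between the pads) lies 19 mm behind it; x points along the fingers, z is the direction in which the jaws open and shut, and the axes are right-handed (so a half turn about x gives the same grasp; the last joint's range is limited). The gripper opens to 85 mm and grips with 20 to 120 N. Pads are 22 mm wide; open, the fingers measure 114 mm over their backs; the gripper's body (76 mm by 85 mm) begins 54 mm behind the grasp point. The pads swing forward as they close: fully open they stand 13 mm farther back than shut.
Start: joints at [-72.078, 15.808, 86.224, -0, 77.962, -6.933], TCP at [0.242, -0.522, 0.231] pointing down, gripper open.
Joint ranges: [-165.64, 165.64], [-43.16, 119.46], [12.63, 154.43], [-67.54, 247.53], [6.08, 155.33], [-154.97, 154.97]. Speed limits (degrees/s): [147.25, 147.25, 180, 180, 180, 180].

## Interface

Orientations are given as [roll, pitch, yaw] about the fixed x, y, z axes, in that order (R = Rz(yaw) Ry(pitch) Rx(roll)).
In Python, from station import r, fingers, planner, readout, vision gives the robot as it stands. Calls block until the motion is done:
- r.move_pose(position, orientation): joint-space move of the TCP to a pose.
- r.movel(position, rot=None, speed=0.15): straight line of the TCP; rot=None keeps the orientation; speed is the mean speed in m/s.
- r.move_joints(angles): joint-space move.
- fingers.move_gripper(opening): opening from 0.0 (shut) to 1.0 (fully open); the grip force is fixed at half the most; returns when the fingers have stopped.
- r.hold(seconds).
- planner.ik(position, orientation): joint angles nearest the present ones, or None.
- readout.get_state(): the state.
- vision.read_camera(name): name is "side" or "top" or "wrist"; returns a dict with "frame" (420x560x3 uint8, blue, green, red), "z_map" (420x560 float32, m along the optical axis (not along the pixel's ray), 0 where there is no reading), "fx", "fy", "cx", "cy" (pixels), "distortion" ([k1, k2, p1, p2, k3] as OpenCV has them; the pictures are not rectified), "xyz" and "attitude" of the camera in the world; the wrist camera has in their place "T_tool_cam" (4x4, takes a point from camera to tool coordinates, whose origin is the TCP and whose axes are the tool frame's). Camera axes: x right, y up, looking along -z (the intrinsics and any distortion apply to the point x, -y, -z); pixel columns grow to the right and rows downward; lengths in m; the calibration is good to about 2 mm. A picture is of the moment at which its call begins: read the wrist's pose just before it.
A pose or a line that the arm cannot do raises r.IKError and nothing moves.
- r.finish_job(): hands the job in, once; it reports no verdict.
Trained networks look in a picture, given as the dict that the camera call returned (one of the last four; its "shot" number tells which), for a name from the list of things; names that differ only in an ending like _2 or _b are one class to them, and where a whole thing is asked for, a point or a joint stands for the part that bears it (a point fixed in the world has none). Each returns a list of dicts, best first, with "confidence" (0 to 1); they miss things now and then, are a little off and sometimes report something else, mostly with a low value. They report only what shows in the picture. A call takes as long as a camera call. They do not tell look-alikes from the thing itself.
- vision.recognise(picture, thing): "extent" ([left, top, right, bottom] in pixels, round what is visible of it).
- vision.silhouettes(picture, thing): "region" (420x560 bool, what is visible of it) and "extent" ([left, top, right, bottom] in pixels, round what is visible of it).
The state is a dict: "time_s": time; "joint_positions": joint angles; "joint_vel": joint speeds; "tau": joint torques, N m; "ee_pos": TCP position; "tool_rot": TCP orientation; "contact_force": force on the tool from outside, world axes, zero at the start; "moment": the same for the moment, N m; "width": opening from 0.0 (shut) to 1.0 (fully open).
Only numpy, scipy, OpenCV 4.12 (cv2) and the standard library are available. Lean on these libraries where they do the work, as an engineer would, in place of code of your own. Each camera call takes 0.05 s, during which the arm holds its last target.

## Working session

There is one attempt and no reset: what is moved stays moved. The work goes in short steps, each a Python script; the robot and the scene stay as the last script left them, time stands still between calls to the robot, and variables do not carry over. Pictures are saved under pics/ and viewed, and the job is handed in when it is done.

```bash
ls -la; mkdir -p pics
cat > h.py <<'E'
import numpy as np, cv2
from scipy.spatial.transform import Rotation as Ro
from station import r, fingers, planner, readout, vision
def Rm(rpy): return Ro.from_euler('xyz',rpy,degrees=True).as_matrix()
def campose(p,st=None):
    if 'T_tool_cam' in p:
        T=np.eye(4);T[:3,:3]=Rm(st['tool_rot']);T[:3,3]=st['ee_pos'];return T@np.array(p['T_tool_cam'])
    T=np.eye(4);a=np.array(p['attitude'])
    T[:3,:3]=Rm(a) if a.size==3 else a; T[:3,3]=p['xyz'];return T
def shot(name):
    st=readout.get_state();p=vision.read_camera(name);p['T']=campose(p,st);return p
def rays(p,uv):
    K=np.array([[p['fx'],0,p['cx']],[0,p['fy'],p['cy']],[0,0,1]])
    n=cv2.undistortPoints(np.array(uv,float).reshape(-1,1,2),K,np.array(p['distortion'],float)).reshape(-1,2)
    return np.c_[n[:,0],-n[:,1],-np.ones(len(n))]
def px2w(p,uv,z=None):
    """by depth"""
    uv=np.array(uv,float).reshape(-1,2);d=rays(p,uv)
    D=p['z_map'][np.clip(uv[:,1].round().astype(int),0,419),np.clip(uv[:,0].round().astype(int),0,559)]
    T=p['T']
    if z is None: return (d*D[:,None])@T[:3,:3].T+T[:3,3]
    w=d@T[:3,:3].T; return T[:3,3]+w*((z-T[2,3])/w[:,2])[:,None]
def cloud(p):
    v,u=np.mgrid[0:420,0:560]; W=px2w(p,np.c_[u.ravel(),v.ravel()]).reshape(420,560,3)
    W[p['z_map']<=0]=np.nan; return W
def w2px(p,P):
    P=np.array(P,float).reshape(-1,3);c=(P-p['T'][:3,3])@p['T'][:3,:3]
    K=np.array([[p['fx'],0,p['cx']],[0,p['fy'],p['cy']],[0,0,1]])
    c=c*[1,-1,-1]
    return cv2.projectPoints(c,np.zeros(3),np.zeros(3),K,np.array(p['distortion'],float))[0].reshape(-1,2)
def save(p,name,crop=None,s=1):
    f=p['frame'] if not crop else p['frame'][crop[1]:crop[3],crop[0]:crop[2]]
    cv2.imwrite('pics/'+name,cv2.resize(f,None,fx=s,fy=s,interpolation=cv2.INTER_CUBIC))
E
python3 - <<'E'
from h import *
for n in('top','side'):
    p=shot(n);save(p,n+'0.png');print(n,p['xyz'],p['attitude'],p['fx'],p['distortion'])
    import pickle;pickle.dump(p,open(n+'0.pkl','wb'))
    for t in ['dryer','cassette1_center','ball1_center','scoop','tub','dish1','switch','rail']:
        print(t,[(round(d['confidence'],2),[int(x) for x in d['extent']]) for d in vision.recognise(p,t)])
print(readout.get_state())
E
```

```text
total 12
drwxr-xr-x  3 agent agent 4096 Dec  6 15:44 .
drwxr-xr-x 23 root  root  4096 Dec  6 15:44 ..
drwxr-xr-x  2 agent agent 4096 Dec  6 15:44 pics
top [0.31363122 0.03024395 1.24421656] [  5.06945217  -1.15404609 -91.04088889] 442.21365104853794 [-0.01424079  0.          0.          0.          0.        ]
dryer [(0.71, [204, 93, 402, 207]), (0.4, [116, 162, 158, 219])]
cassette1_center [(0.73, [288, 194, 319, 222]), (0.15, [163, 134, 191, 169])]
ball1_center [(0.5, [160, 233, 171, 242])]
scoop [(0.95, [134, 287, 196, 328]), (0.93, [115, 165, 160, 219]), (0.62, [215, 221, 241, 273])]
tub [(0.82, [128, 182, 177, 253]), (0.2, [256, 107, 399, 147])]
dish1 [(0.77, [160, 134, 194, 168])]
switch []
rail [(0.97, [258, 111, 400, 147])]
side [0.19850646 0.92043339 1.04259708] [  45.8631809    -1.07584416 -164.68616126] 459.69862735137843 [-0.09360621  0.          0.          0.          0.        ]
dryer [(0.77, [152, 125, 255, 289])]
cassette1_center [(0.69, [256, 218, 283, 237])]
ball1_center [(0.4, [263, 328, 268, 339])]
scoop [(0.69, [265, 259, 319, 296]), (0.67, [172, 323, 236, 353]), (0.55, [311, 280, 357, 385])]
tub [(0.62, [201, 320, 276, 364])]
dish1 []
switch []
rail [(0.64, [194, 127, 246, 222])]
{'time_s': 0.9, 'joint_positions': array([-7.20783729e+01,  1.58067940e+01,  8.62245506e+01,  9.17792846e-05,
        7.79632393e+01, -6.93163889e+00]), 'joint_vel': array([ 0.07758015,  0.01942286,  0.0028419 ,  0.05791703, -0.08592301,
        0.07812072]), 'tau': array([ 1.36167258e-03, -4.16637647e+01, -2.46097541e+01, -2.27971300e-04,
       -3.43431975e-05, -1.20459802e-05]), 'ee_pos': array([ 0.24168377, -0.52176814,  0.23133817]), 'tool_rot': array([ -5.98214249,  89.99458314, -71.12889566]), 'contact_force': array([0.25599877, 0.08148355, 0.19110386]), 'moment': array([ 0.01072665, -0.0510519 , -0.00075819]), 'width': 0.9996341383321855}
```

Run:
```python
import cv2
for n in('top','side'):
    f=cv2.imread(f'pics/{n}0.png');cv2.imwrite(f'pics/{n}0b.png',cv2.resize(f,(800,600),interpolation=cv2.INTER_CUBIC))
```

```text
(no output)
```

View pics/top0b.png

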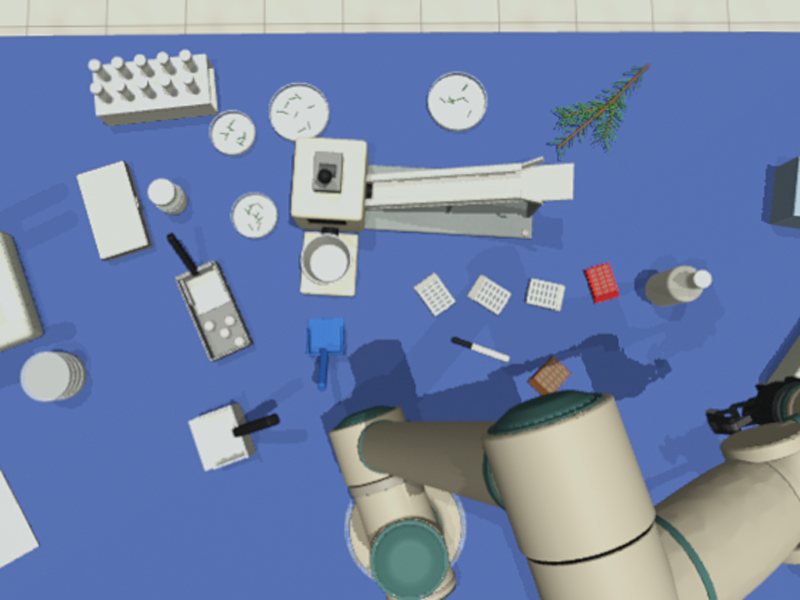

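View pics/side0b.png

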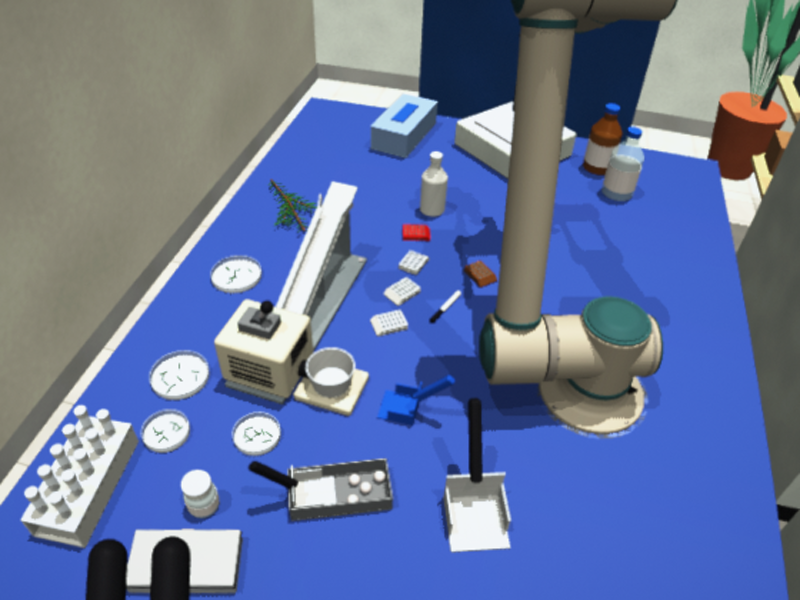

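Top view (800 px): white cassettes at (435,294), (490,294), (546,294), with look-alikes red (601,282) and brown (549,375). There are three scoop candidates: a blue one (325,340), a large silver one on the bench (220,437), and a small silver one in the tub (205,290), which is the right one. Four balls show near (225,328). The dish between dryer and tub is at (255,215), and there are other dishes at (233,132), (299,110), (457,101).

Run:
```python
from h import *
import pickle
p=pickle.load(open('top0.pkl','rb'));W=cloud(p)
s=.7
def at(n,u,v): print(n,W[int(v*s),int(u*s)].round(3))
for n,u,v in [('c1',435,294),('c2',490,294),('c3',546,294),('ledge',550,182),('ball',229,321),('cup floor',325,260),('house',310,170),('knob',324,176),('dish',255,215),('table',400,380),('tubfloor',236,345),('scoopfloor',210,290),('baseplate',480,230)]: at(n,u,v)
save(p,'crop_tub.png',(100,140,260,270),5)
save(p,'crop_cas.png',(270,170,440,290),4.5)
```

```text
c1 [ 0.447 -0.065  0.016]
c2 [ 0.445 -0.174  0.016]
c3 [ 0.442 -0.283  0.022]
ledge [ 0.622 -0.26   0.172]
ball [0.4   0.335 0.019]
cup floor [0.513 0.149 0.027]
house [0.664 0.164 0.126]
knob [0.628 0.133 0.201]
dish [0.611 0.29  0.002]
table [0.278 0.005 0.001]
tubfloor [0.352 0.32  0.024]
scoopfloor [0.46  0.375 0.008]
baseplate [ 0.571 -0.159  0.013]
```

View pics/crop_tub.png

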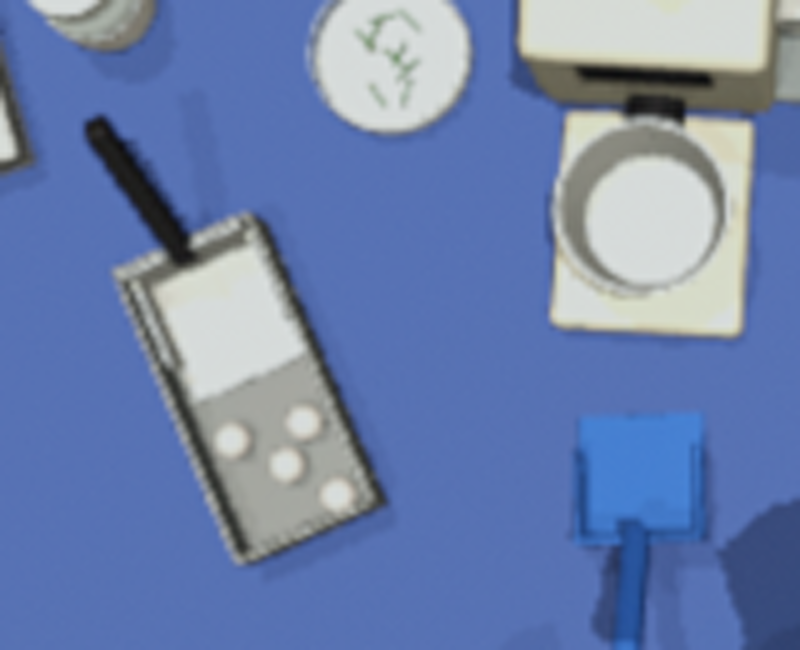

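View pics/crop_cas.png

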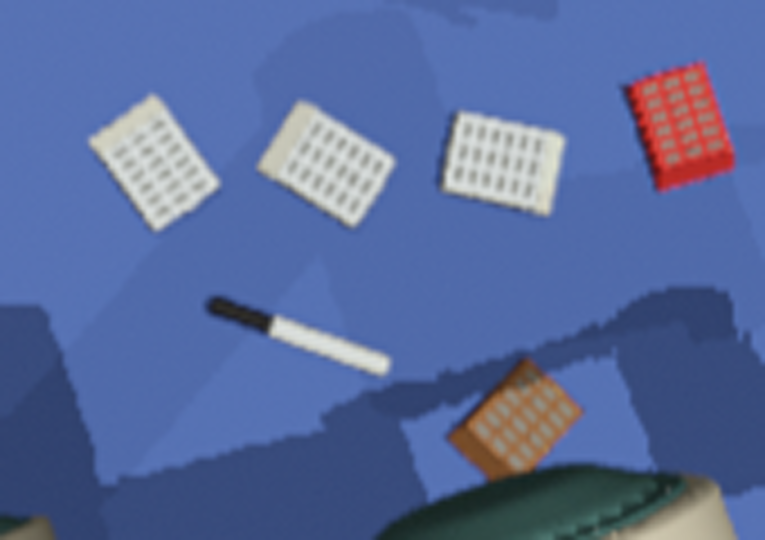

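Run:
```python
from h import *
import pickle
r.move_pose([0.45,-0.17,0.40],[0,90,0]); st=readout.get_state();print(st['time_s'],st['joint_positions'].round(1))
p=shot('wrist');print(np.array(p['T_tool_cam']).round(3),p['fx'],p['distortion'])
save(p,'w1.png',None,1.4);pickle.dump(p,open('w1.pkl','wb'))
for t in ['cassette1_center','rail']:
  for d in vision.silhouettes(p,t): print(t,round(d['confidence'],2),d['extent'])
t=shot('top');save(t,'top1.png',None,1.4);pickle.dump(t,open('top1.pkl','wb'))
print([(round(d['confidence'],2),[int(x) for x in d['extent']]) for d in vision.recognise(t,'cassette1_center')])
```

```text
2.525 [-29.1   4.7  77.3  -0.   98.1 -29. ]
[[ 0.001  0.3   -0.954 -0.142]
 [-0.001  0.954  0.3    0.077]
 [ 1.     0.     0.001 -0.001]
 [ 0.     0.     0.     1.   ]] 359.4630978650987 [-0.03222552  0.          0.          0.          0.        ]
cassette1_center 0.65 [245.5, 43.5, 306.9, 102.6]
rail 0.93 [396.5, 1.7, 475.2, 287.0]
[(0.89, [291, 193, 315, 221]), (0.65, [123, 182, 176, 251])]
```

View pics/w1.png

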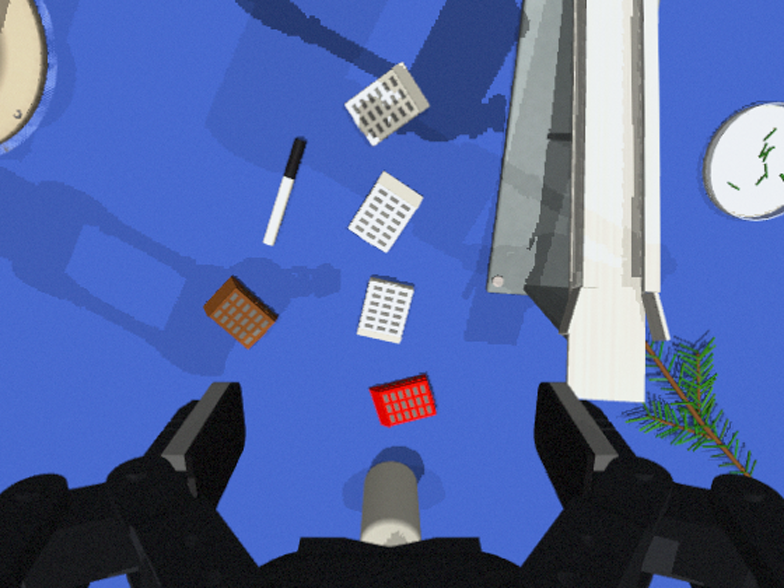

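View pics/top1.png

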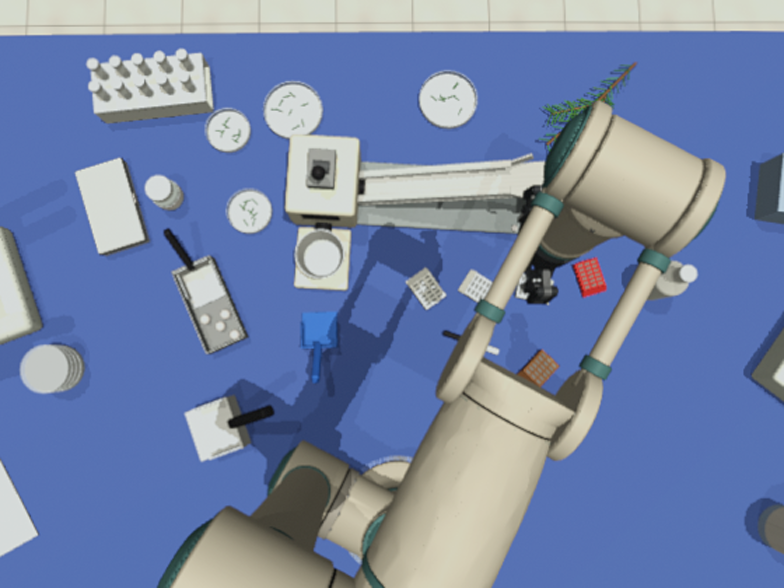

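Run:
```python
from h import *
import pickle
p=pickle.load(open('w1.pkl','rb'));save(p,'w1c.png',(225,30,325,260),2.6)
W=cloud(p);np.set_printoptions(suppress=True,linewidth=200)
z=W[...,2]
m=((z>0.009)&(z<0.03)&(W[...,0]<0.53)&(W[...,0]>0.2)).astype(np.uint8)
n,l,s,c=cv2.connectedComponentsWithStats(m)
for i in range(1,n):
    if 300<s[i,4]<6000:
        P=W[l==i];rc=cv2.minAreaRect((P[:,:2]*1000).astype(np.float32));print(s[i],[np.round(x,1) for x in rc],np.median(P[:,2]).round(4), px2w(p,[c[i]]).round(3), p['frame'][l==i].mean(0).round())
print('table z',np.median(z[300:330,150:160]), W[150,100])
```

```text
[ 247   46   57   58 1735] [array([443.3, -67.2]), array([66.1, 50.4]), np.float64(34.8)] 0.015 [[ 0.443 -0.067  0.017]] [166. 173. 173.]
[188  99  31  76 560] [array([ 337. , -152.3]), array([115.1,  12.1]), np.float64(68.6)] 0.011 [[ 0.339 -0.149  0.01 ]] [155. 153. 151.]
[ 248  125   52   56 1502] [array([ 441.4, -175.2]), array([67.1, 49.9]), np.float64(56.7)] 0.015 [[ 0.441 -0.174  0.017]] [212. 212. 209.]
[ 255  199   40   45 1237] [array([ 442.3, -282.4]), array([66. , 50.1]), np.float64(76.3)] 0.015 [[ 0.442 -0.28   0.014]] [211. 209. 207.]
[ 147  201   51   49 1280] [array([ 280.7, -287.5]), array([50.4, 67.9]), np.float64(46.3)] 0.0153 [[ 0.282 -0.286  0.016]] [ 57.  86. 125.]
[ 266  270   45   36 1079] [array([ 465.2, -398. ]), array([66.4, 51.6]), np.float64(16.1)] 0.0152 [[ 0.466 -0.396  0.015]] [ 44.  49. 205.]
table z 0.43451720684647555 [ 0.17839892 -0.17094201  0.00081299]
```

View pics/w1c.png

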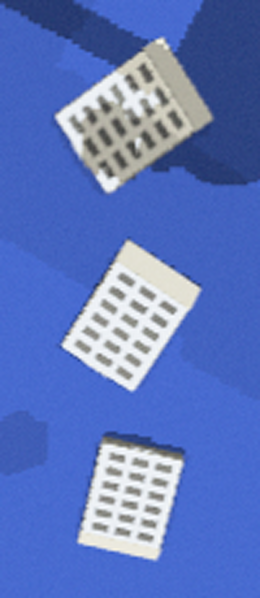

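Run:
```python
from h import *
import pickle
np.set_printoptions(suppress=True,linewidth=200,precision=4)
p=pickle.load(open('w1.pkl','rb'));W=cloud(p)
# ledge region pixels
reg=np.zeros((420,560),bool);reg[215:283,412:452]=1
P=W[reg];P=P[~np.isnan(P[:,0])]
P=P[(P[:,2]>0.1)]
c=P.mean(0);u,s,vt=np.linalg.svd(P-c);n=vt[2]*np.sign(vt[2][2]);res=(P-c)@n;print('c',c,'n',n,'tilt',np.degrees(np.arccos(n[2])),'rms',res.std())
# expand: all points within 4mm of plane near
d=(W-c)@n
m=(np.abs(d)<0.004)&(W[...,2]>0.1)
nn,l,st,ce=cv2.connectedComponentsWithStats(m.astype(np.uint8))
i=l[250,430];Q=W[l==i];print(st[i])
# horizontal axis: uphill dir
up=np.array([-n[0]*n[2],-n[1]*n[2],1-n[2]**2]);up/=np.linalg.norm(up);y=np.cross(n,up)
print('uphill',up,'yaw',np.degrees(np.arctan2(up[1],up[0])))
a=(Q-c)@up;b=(Q-c)@y
for lo in np.arange(-0.3,0.08,0.01):
    k=(a>lo)&(a<lo+.01)
    if k.sum()>5: print(round(lo,3),k.sum(),np.percentile(b[k],[1,99]).round(4))
print('max a',np.percentile(a,[99,99.8,100]))
```

```text
c [ 0.6188 -0.2559  0.1757] n [0.0561 0.396  0.9165] tilt 23.575735235134715 rms 0.0018041700253864424
[ 405   89   63  198 7709]
uphill [-0.1286 -0.9075  0.4   ] yaw -98.063373029978
-0.19 145 [-0.0168  0.0174]
-0.18 241 [-0.0165  0.0179]
-0.17 242 [-0.0156  0.0184]
-0.16 245 [-0.0147  0.019 ]
-0.15 263 [-0.0154  0.0208]
-0.14 266 [-0.0146  0.0215]
-0.13 272 [-0.0138  0.0216]
-0.12 269 [-0.0135  0.0226]
-0.11 264 [-0.0123  0.0228]
-0.1 271 [-0.0116  0.0233]
-0.09 269 [-0.0111  0.0242]
-0.08 271 [-0.0113  0.0246]
-0.07 268 [-0.0096  0.0252]
-0.06 269 [-0.0085  0.0261]
-0.05 346 [-0.0198  0.028 ]
-0.04 414 [-0.0213  0.0316]
-0.03 445 [-0.0234  0.0345]
-0.02 467 [-0.0254  0.0374]
-0.01 489 [-0.0289  0.0322]
0.0 507 [-0.0289  0.0331]
0.01 509 [-0.0279  0.0337]
0.02 514 [-0.0271  0.0346]
0.03 452 [-0.0247  0.0351]
0.04 11 [-0.0187 -0.0062]
max a [0.0378 0.0397 0.0408]
```

Run:
```python
from h import *
import pickle
np.set_printoptions(suppress=True,linewidth=200,precision=4)
p=pickle.load(open('w1.pkl','rb'));W=cloud(p)
T=pickle.load(open('top0.pkl','rb'));V=cloud(T)
# fine: yaw via ledge points + tube slot edges; iterate over yaw with plane through c
best=None
reg=np.zeros((420,560),bool);reg[80:300,380:480]=1
for yaw in [-93,-93.5,-94,-94.5,-95]:
    q=np.radians(yaw);h=np.array([np.cos(q),np.sin(q),0]);t=np.radians(24)
    X=h*np.cos(t)+np.array([0,0,np.sin(t)]);Z=-h*np.sin(t)+np.array([0,0,np.cos(t)]);Y=np.cross(Z,X)
    c=np.array([0.6188,-0.2559,0.1757])
    L=(W-c)@np.c_[X,Y,Z];L=L[reg]
    k=(L[:,0]>-0.008)&(L[:,0]<.035)&(abs(L[:,2])<.006)&(abs(L[:,1])<.045);A=L[k]
    e=[]
    for lo in np.arange(-0.008,.034,.006):
        s=A[(A[:,0]>lo)&(A[:,0]<lo+.006)];e.append([lo+.003,*np.percentile(s[:,1],[1.,99.]),np.median(s[:,2])])
    e=np.array(e);print(yaw,[np.degrees(np.arctan(np.polyfit(e[:,0],e[:,j],1)[0])).round(2) for j in(1,2,3)],e.mean(0), np.percentile(A[:,0],99.5))
# housing top from top camera
m=(abs(V[...,2]-0.127)<0.006)&(V[...,1]>0.05)&(V[...,1]<.3)
n,l,st,ce=cv2.connectedComponentsWithStats(m.astype(np.uint8));i=1+np.argmax(st[1:,4]);Q=V[l==i]
print('housing',cv2.minAreaRect((Q[:,:2]*1000).astype(np.float32)),np.median(Q[:,2]))
# base plate
m=(abs(V[...,2]-0.010)<0.008)&(V[...,1]>-0.25)&(V[...,1]<.1)&(V[...,0]>.54)&(V[...,0]<.66)
Q=V[m];print(len(Q))
# cup rim
m=(abs(V[...,2]-0.072)<0.006)&(V[...,1]>0.05)&(V[...,1]<.25)&(V[...,0]<.6)
n,l,st,ce=cv2.connectedComponentsWithStats(m.astype(np.uint8));i=1+np.argmax(st[1:,4]);Q=V[l==i];print('cup',cv2.minEnclosingCircle((Q[:,:2]*1000).astype(np.float32)),len(Q))
# knob
m=(V[...,2]>0.170)&(V[...,1]>0.08)&(V[...,1]<.2)&(V[...,0]>.55);Q=V[m];print('knob',Q.mean(0),Q.min(0),Q.max(0),len(Q))
# tub
m=(abs(V[...,2]-0.038)<0.005)&(V[...,1]>0.2)&(V[...,1]<.45)&(V[...,0]<.55)&(V[...,0]>.28)
n,l,st,ce=cv2.connectedComponentsWithStats(cv2.morphologyEx(m.astype(np.uint8),cv2.MORPH_CLOSE,np.ones((3,3))))
for i in range(1,n):
  if st[i,4]>60: print('tub',cv2.minAreaRect((V[(l==i)&m][:,:2]*1000).astype(np.float32)),st[i])
```

```text
-93 [np.float64(1.11), np.float64(-0.99), np.float64(0.1)] [ 0.013  -0.0289  0.0326 -0.0001] 0.03471837166463318
-93.5 [np.float64(1.54), np.float64(0.33), np.float64(0.11)] [ 0.013  -0.0288  0.0326 -0.0001] 0.03469114077184673
-94 [np.float64(1.98), np.float64(0.61), np.float64(0.11)] [ 0.013  -0.0287  0.0327 -0.0001] 0.03475095975746294
-94.5 [np.float64(2.46), np.float64(1.2), np.float64(0.12)] [ 0.013  -0.0286  0.0328 -0.0001] 0.03473281838883912
-95 [np.float64(1.8), np.float64(1.62), np.float64(0.18)] [ 0.013  -0.0286  0.0329 -0.0001] 0.03481363952018774
housing ((645.9596557617188, 131.9146728515625), (129.22862243652344, 151.32846069335938), 85.92574310302734) 0.12672913039191958
2412
cup ((507.4784851074219, 142.05819702148438), 47.88147735595703) 156
knob [0.6285 0.1322 0.1969] [0.6181 0.1213 0.1827] [0.6434 0.1439 0.204 ] 89
tub ((420.8016662597656, 357.0140380859375), (177.09771728515625, 67.79916381835938), 22.984928131103516) [138 183  37  68 186]
tub ((460.1694641113281, 408.80889892578125), (60.284244537353516, 29.915437698364258), 24.895689010620117) [123 190  11  25 100]
tub ((370.13458251953125, 386.7363586425781), (105.74308013916016, 10.341679573059082), 26.77543830871582) [132 217  18  36  64]
```

```bash
cat >> h.py <<'E'
q=np.radians(-93.8);_t=np.radians(24);_h=np.array([np.cos(q),np.sin(q),0]);_k=np.array([0,0,1.])
X=_h*np.cos(_t)+_k*np.sin(_t);Z=-_h*np.sin(_t)+_k*np.cos(_t);Y=np.cross(Z,X)
LEDGE=np.array([0.6199,-0.2691,0.1816])
def rpy(tx,tz):
    ty=np.cross(tz,tx);return Ro.from_matrix(np.c_[tx,ty,tz]).as_euler('xyz',degrees=True)
def pick_rpy(yaw,f): return rpy(-_k,f*np.array([-np.sin(yaw),np.cos(yaw),0]))
def place_rpy(f): return rpy(-Z,-f*Y)
def cass(p,near=None,white=True):
    W=cloud(p);z=W[...,2];F=p['frame'].astype(int);sat=F.max(2)-F.min(2)
    m=((z>0.009)&(z<0.03)&(W[...,0]<0.545)&(W[...,0]>0.2)&(sat<50)).astype(np.uint8)
    n,l,s,c=cv2.connectedComponentsWithStats(m);out=[]
    for i in range(1,n):
        P=W[l==i]
        if s[i,4]<300: continue
        (cx,cy),(a,b),th=cv2.minAreaRect((P[:,:2]*1000).astype(np.float32))
        if a<b: a,b,th=b,a,th+90
        if not(60<a<76 and 44<b<56): continue
        th=np.radians(th);d=np.array([np.cos(th),np.sin(th)]);ctr=np.array([cx,cy])/1000
        e=(P[:,:2]-ctr)@d; zp=P[e>.027][:,2].mean();zm=P[e<-.027][:,2].mean()
        if zm<zp: th+=np.pi;d=-d
        # rect is clipped at z=9 mm on nose: tail edge is exact
        ctr=ctr+d*(0.070-a/1000)/2
        out.append((ctr,np.degrees(th)%360,(a,b),abs(zp-zm)))
    if near is not None: out.sort(key=lambda o:np.linalg.norm(o[0]-near))
    return out
E
python3 - <<'E'
from h import *
import pickle
np.set_printoptions(suppress=True,precision=3)
p=pickle.load(open('w1.pkl','rb'));t=pickle.load(open('top0.pkl','rb'))
print(*cass(p),sep='\n');print(*cass(t),sep='\n')
V=cloud(t);L=(V-LEDGE)@np.c_[X,Y,Z];k=(abs(L[...,0])<.02)&(abs(L[...,1])<.025)&(abs(L[...,2])<.02);print('top ledge dz',np.median(L[k][:,2]),k.sum())
k=(abs(L[...,0])<.02)&(abs(L[...,1])<.05)&(abs(L[...,2])<.02);print(np.percentile(L[k][:,1],[1,99]))
for f in(1,-1):
    print('place',f,planner.ik(LEDGE+.06*Z,place_rpy(f)),planner.ik(LEDGE,place_rpy(f)))
    for o in cass(p): print(o[1],planner.ik([*o[0],0.0],pick_rpy(np.radians(o[1]),f)))
E
```

```text
(array([ 0.445, -0.066]), np.float64(34.94216537475586), (66.05732727050781, 50.43357467651367), np.float64(0.0030422616924440163))
(array([ 0.443, -0.174]), np.float64(56.80800247192383), (66.67866516113281, 49.8441162109375), np.float64(0.0034822671016979286))
(array([ 0.442, -0.284]), np.float64(256.5909957885742), (66.01078033447266, 49.93041229248047), np.float64(0.0020768491824788658))
(array([ 0.444, -0.064]), np.float64(34.1017951965332), (67.74003601074219, 50.3754997253418), np.float64(0.0029945573493431205))
(array([ 0.441, -0.172]), np.float64(56.215824127197266), (69.44200134277344, 50.134796142578125), np.float64(0.0038698831379882816))
(array([ 0.441, -0.283]), np.float64(256.90464782714844), (68.65284729003906, 50.785404205322266), np.float64(0.0015020502795942275))
top ledge dz 9.430416406327015e-05 325
[-0.032  0.029]
place 1 None None
34.94216537475586 [ -17.333   20.544  119.596   -0.      39.86  -142.275]
56.80800247192383 None
256.5909957885742 [-40.355  25.188 110.184   0.     44.627 -26.946]
place -1 [-14.956  22.122  80.469 -24.53   73.981  -5.004] [-17.104  24.371  84.871 -25.452  67.081  -4.012]
34.94216537475586 [-17.333  20.544 119.596  -0.     39.86   37.725]
56.80800247192383 [-29.829  22.106 116.469   0.     41.425   3.363]
256.5909957885742 [-40.355  25.188 110.184   0.     44.627 153.054]<stdin>:10: UserWarning: Gimbal lock detected. Setting third angle to zero since it is not possible to uniquely determine all angles.
```

```bash
cat >> h.py <<'E'
def F(): return readout.get_state()['contact_force'].round(1)
def docass(near,zp=0.0):
    o=cass(shot('wrist'),near)[0];print('cass',o)
    if np.linalg.norm(o[0]-near)>.06: raise SystemExit('far')
    fingers.move_gripper(0.8)
    R=pick_rpy(np.radians(o[1]),-1)
    r.move_pose([*o[0],0.09],R);r.movel([*o[0],zp],R,speed=.12)
    print('F down',F());fingers.move_gripper(0.0);s=readout.get_state();print('grip',s['width'],s['contact_force'].round(1),s['time_s'])
    r.movel([*o[0],0.12],R,speed=.2)
    print('w',readout.get_state()['width'])
    RP=place_rpy(-1);r.move_pose(LEDGE+.07*Z,RP)
def release(off=.0015):
    RP=place_rpy(-1);r.movel(LEDGE+off*Z,RP,speed=.08);print('place F',F(),readout.get_state()['width'])
E
python3 - <<'E'
from h import *
docass(np.array([.442,-.284]))
p=shot('side');save(p,'s1.png',(120,80,400,290),2.8)
p=shot('wrist');save(p,'w2.png',None,1.4);print(readout.get_state()['time_s'])
E
```

```text
cass (array([ 0.44174249, -0.28419406]), np.float64(256.8633346557617), (65.9434585571289, 49.912105560302734), np.float64(0.0017966337708868827))
F down [ 0.3 -0.3  0.2]
grip 0.5644801305075537 [0.1 0.1 6.2] 7.025
w 0.565671034681138
10.2167h.py:64: UserWarning: Gimbal lock detected. Setting third angle to zero since it is not possible to uniquely determine all angles.
  R=pick_rpy(np.radians(o[1]),-1)
```

View pics/w2.png

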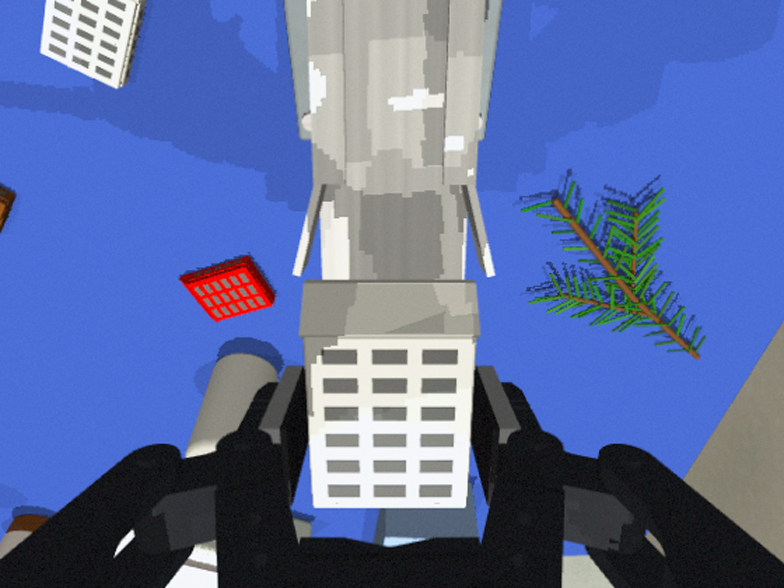

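View pics/s1.png

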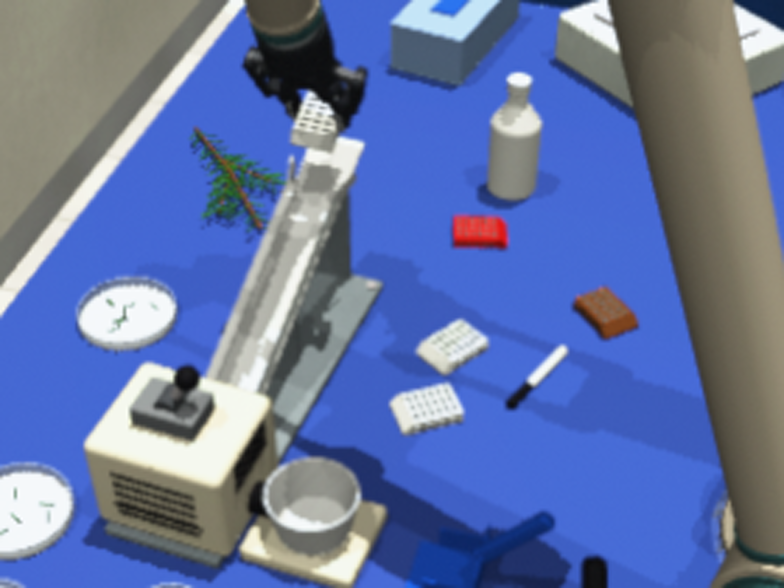

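The wrist view shows the cassette held with its nose (390,310) leading, centred on the ledge and guides (mid about 393).

```bash
python3 -W ignore - <<'E'
from h import *
release(); fingers.move_gripper(0.85); r.hold(.4); 
r.movel(LEDGE+.08*Z,place_rpy(-1),speed=.2)
p=shot('wrist');save(p,'w3.png',None,1.4);print(readout.get_state()['time_s'])
E
```

```text
place F [-1.9  2.7  2.1] 0.5674485109656364
12.575
```

View pics/w3.png

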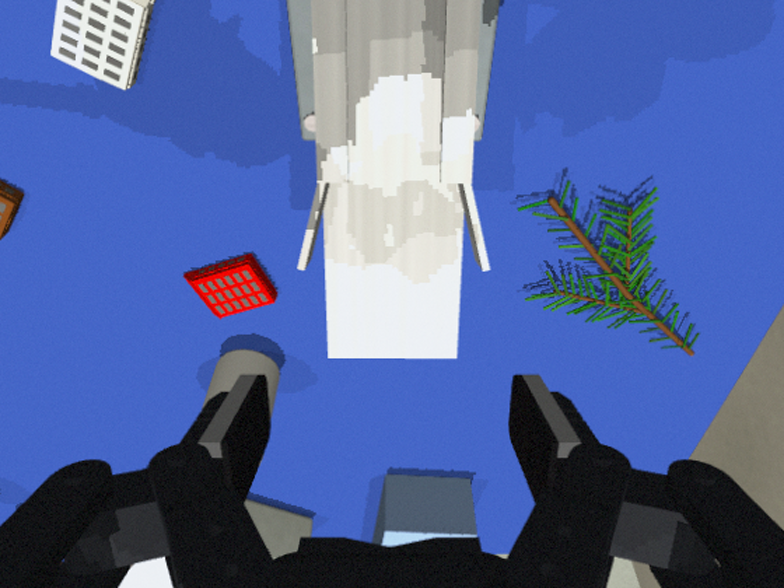

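The ledge (393,310) is empty, so the cassette slid down. Next is the second one.

```bash
python3 -W ignore - <<'E'
from h import *
r.move_pose([0.44,-0.2,0.34],[0,90,0])
p=shot('wrist');print(*cass(p),sep='\n')
p=shot('top');save(p,'t2.png',(190,90,420,240),3.4)
docass(np.array([.443,-.174]))
p=shot('wrist');save(p,'w4.png',None,1.)
release(); fingers.move_gripper(0.85); r.hold(.4); 
r.movel(LEDGE+.08*Z,place_rpy(-1),speed=.2)
p=shot('wrist');save(p,'w5.png',None,1.);print(readout.get_state()['time_s'])
E
python3 -c "
import cv2,numpy as np
cv2.imwrite('pics/w45.png',cv2.resize(np.hstack([cv2.imread('pics/w4.png'),cv2.imread('pics/w5.png')]),(800,300)))"
```

```text
(array([ 0.44494724, -0.06619651]), np.float64(34.70027160644531), (66.91349029541016, 49.90618896484375), np.float64(0.0031523389182967713))
(array([ 0.44262361, -0.17366421]), np.float64(56.79841995239258), (66.25516510009766, 49.9020881652832), np.float64(0.003132068004756119))
cass (array([ 0.44263797, -0.17387143]), np.float64(56.59150695800781), (67.29421997070312, 50.19099807739258), np.float64(0.00346218079334684))
F down [-0.3 -0.3 -0.4]
grip 0.5660633649469112 [-0.3  0.9  4.5] 15.9833
w 0.5668552166262819
place F [-1.4  1.5  2.9] 0.5612211529392443
20.0417
```

View pics/w45.png

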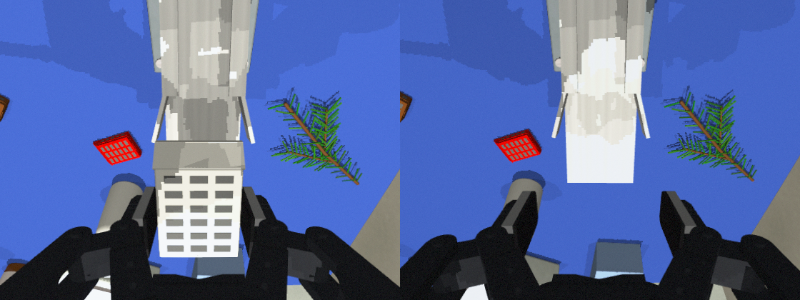

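View pics/t2.png

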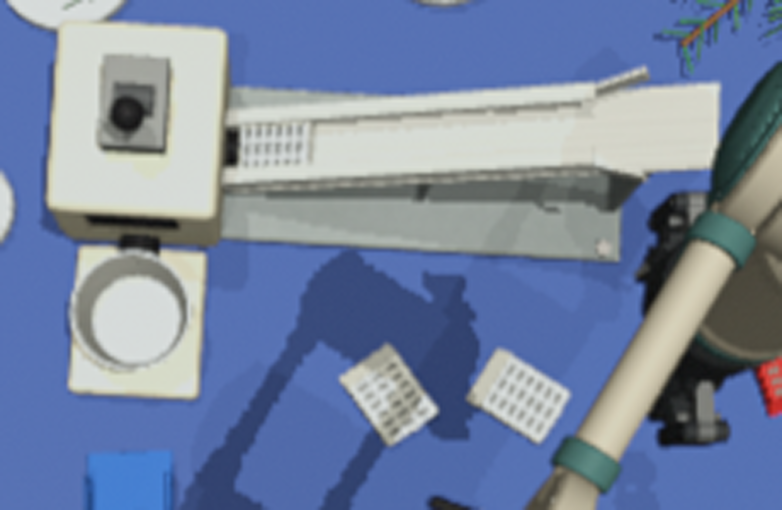

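The top view shows the first cassette at the bottom of the tube (275,145), and the ledge is clear after the second release. Third one next, then a look at the tub.

```bash
python3 -W ignore - <<'E'
from h import *
import pickle
r.move_pose([0.44,-0.17,0.34],[0,90,0])
docass(np.array([.445,-.066]))
release(); fingers.move_gripper(0.85); r.hold(.4); 
r.movel(LEDGE+.08*Z,place_rpy(-1),speed=.2)
p=shot('wrist');save(p,'w6.png')
r.move_pose([0.42,0.18,0.35],[0,90,0]);r.hold(.2)
p=shot('wrist');save(p,'w7.png',None,1.4);pickle.dump(p,open('w7.pkl','wb'))
for t in ['scoop','tub','ball1_center']: print(t,[(round(d['confidence'],2),[int(x) for x in d['extent']]) for d in vision.recognise(p,t)])
t=shot('top');save(t,'t3.png',(100,90,420,270),2.5);print(readout.get_state()['time_s'])
E
```

```text
cass (array([ 0.44503396, -0.06603383]), np.float64(34.39000701904297), (66.7166519165039, 50.270328521728516), np.float64(0.0032657285153230246))
F down [-0.4 -0.8 -0.2]
grip 0.5709288095014899 [-0.8  0.3  5.3] 23.4667
w 0.5679162319219049
place F [-0.8  2.4  3. ] 0.5661089773926489
scoop [(0.94, [281, 0, 353, 25]), (0.87, [20, 0, 136, 145]), (0.56, [140, 147, 266, 208]), (0.46, [417, 266, 471, 417])]
tub [(0.78, [194, 0, 360, 68])]
ball1_center [(0.54, [223, 36, 237, 56])]
29.7917
```

View pics/w7.png

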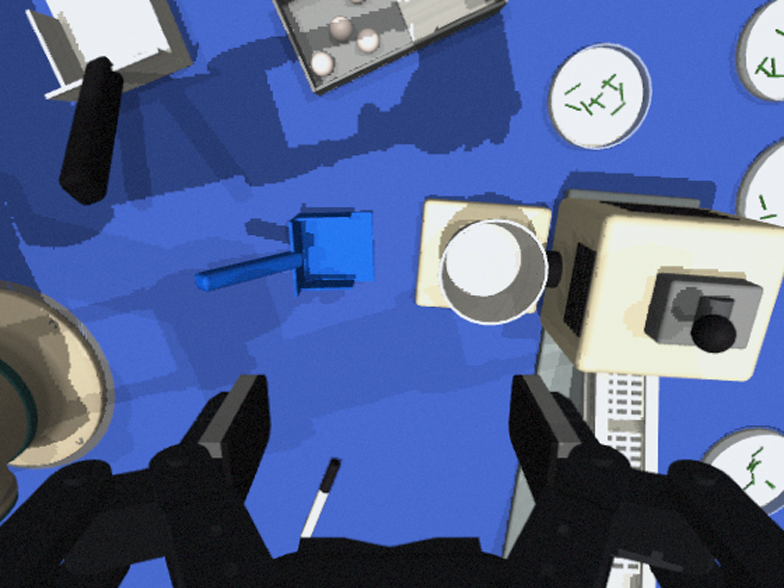

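View pics/t3.png

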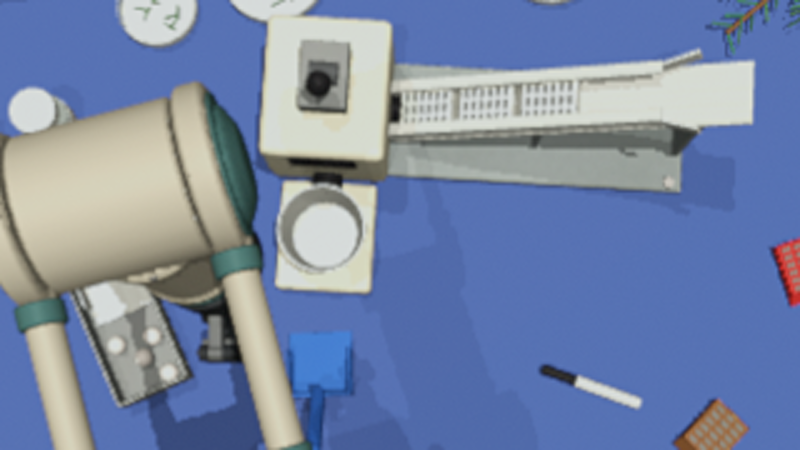

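All three cassettes are in the tube, at (425,105), (487,100) and (550,97). Next I need a view from over the tub.

```bash
python3 -W ignore - <<'E'
from h import *
import pickle
r.move_pose([0.45,0.30,0.36],[0,90,0]);r.hold(.2)
p=shot('wrist');save(p,'w8.png',None,1.4);pickle.dump(p,open('w8.pkl','wb'))
for t in ['scoop','tub','ball1_center']: print(t,[(round(d['confidence'],2),[int(x) for x in d['extent']]) for d in vision.recognise(p,t)])
E
```

```text
scoop [(0.95, [19, 67, 129, 257]), (0.75, [251, 45, 381, 124])]
tub [(0.9, [176, 42, 329, 161])]
ball1_center [(0.47, [207, 133, 218, 152]), (0.35, [253, 43, 383, 128])]
```

View pics/w8.png

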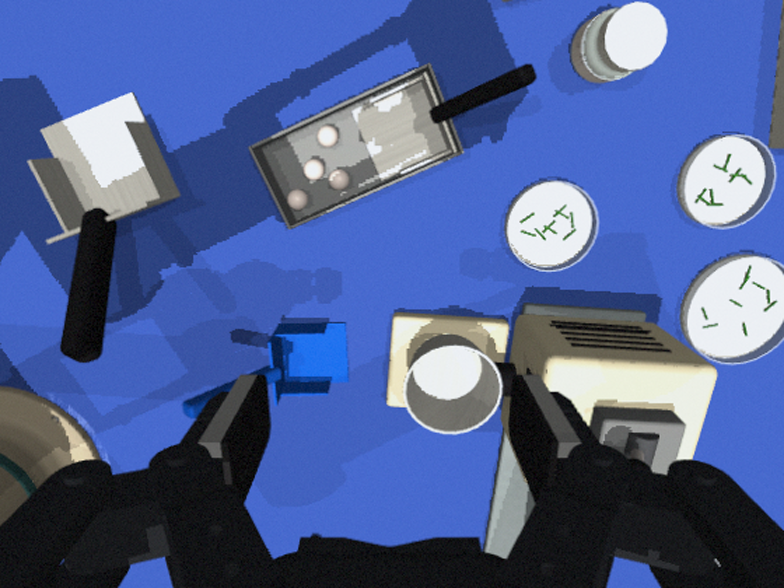

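```bash
python3 -W ignore - <<'E'
from h import *
import pickle
np.set_printoptions(suppress=True,precision=4)
p=pickle.load(open('w8.pkl','rb'));Wc=cloud(p);z=Wc[...,2]
# outer rim corners (px/1.4) at z=.038: outer boundary
c=np.array([[250,147],[430,65],[462,152],[288,228]])/1.4
P=px2w(p,c,z=.038);print(P[:,:2]);print(np.linalg.norm(P-np.roll(P,-1,0),axis=1));ctr=P.mean(0);print('ctr',ctr, [np.degrees(np.arctan2(*(b-a)[[1,0]])) for a,b in((P[0],P[1]),(P[3],P[2]))],[np.degrees(np.arctan2(*(b-a)[[1,0]])) for a,b in((P[0],P[3]),(P[1],P[2]))])
# handle: dark pixels above z .05
F_=p['frame'].max(2);m=(F_<60)&(z>.045)&(z<.2)
m[:40]=0;m[100:]=0;m[:,:300]=0;m[:,390:]=0
Q=Wc[m];c0=Q.mean(0);u,s,vt=np.linalg.svd(Q-c0);d=vt[0]*np.sign(vt[0][2]);t=(Q-c0)@d
print('handle',len(Q),c0,d,'yaw',np.degrees(np.arctan2(d[1],d[0])),'elev',np.degrees(np.arcsin(d[2])),t.min(),t.max(),'w',np.percentile((Q-c0)@vt[1],[1,99]),np.percentile((Q-c0)@vt[2],[1,99]))
print('ends',c0+d*t.min(),c0+d*t.max())
save(p,'w8c.png',(170,35,400,170),3.4)
tb=np.array([.421,.357,0])
E
```

```text
[[0.3247 0.3651]
 [0.4837 0.4321]
 [0.5137 0.3602]
 [0.3543 0.292 ]]
[0.1726 0.078  0.1733 0.0788]
ctr [0.4191 0.3623 0.038 ] [np.float64(22.865501719936795), np.float64(23.14656135648163)] [np.float64(-67.9103206246469), np.float64(-67.3375950649853)]
handle 1008 [0.5192 0.4049 0.096 ] [0.6152 0.2678 0.7415] yaw 23.522690124734943 elev 47.860348816211605 -0.05893397504733659 0.04069026567007396 w [-0.0065  0.0065] [-0.0099  0.0031]
ends [0.4829 0.3891 0.0523] [0.5442 0.4158 0.1262]
```

View pics/w8c.png

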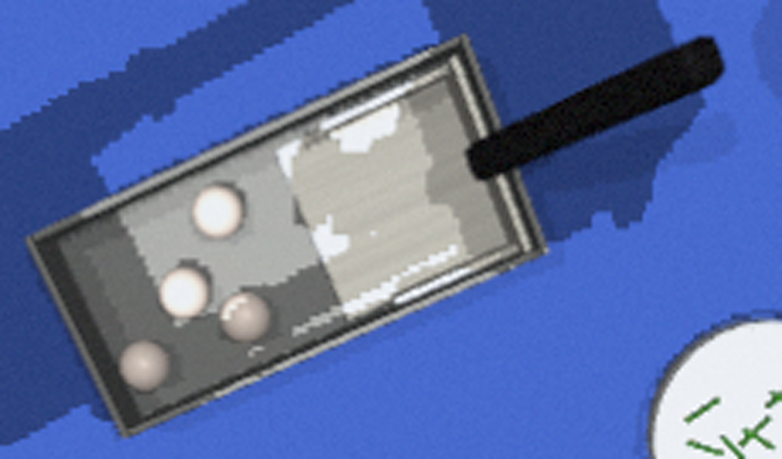

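```bash
python3 -W ignore - <<'E'
from h import *
import pickle
np.set_printoptions(suppress=True,precision=4)
p=pickle.load(open('w8.pkl','rb'));Wc=cloud(p);z=Wc[...,2]
yaw=np.radians(23.1);C=np.array([.419,.362,0]);R=np.array([[np.cos(yaw),-np.sin(yaw),0],[np.sin(yaw),np.cos(yaw),0],[0,0,1]])
def ana(Wc,fr,nm):
    L=(Wc-C)@R; near=(abs(L[...,0])<.1)&(abs(L[...,1])<.05)
    rim=near&(abs(L[...,2]-.037)<.006)&((abs(L[...,0])>.08)|(abs(L[...,1])>.036))
    Q=L[rim];print(nm,'rim',len(Q),np.percentile(Q[:,0],[.5,99.5]),np.percentile(Q[:,1],[.5,99.5]),np.median(Q[:,2]))
    fl=(L[...,0]>-.04)&(L[...,0]<-.0)&(abs(L[...,1])<.02);print(' floor z',np.nanpercentile(L[fl][:,2],[20,50,80]))
    fl=(L[...,0]>.03)&(L[...,0]<.05)&(abs(L[...,1])<.02);print(' scoop floor z',np.nanpercentile(L[fl][:,2],[20,50,80]))
    h=(fr.max(2)<60)&(L[...,2]>.045)&(L[...,2]<.2)&(abs(L[...,1])<.03)&(L[...,0]>.05)&(L[...,0]<.17)
    Q=L[h]
    if len(Q)>20:
        print(' handle',len(Q),Q.mean(0))
        for lo in np.arange(.05,.16,.01):
            k=(Q[:,0]>lo)&(Q[:,0]<lo+.01)
            if k.sum()>3: print('   ',lo.round(3),k.sum(),Q[k].mean(0),Q[k][:,1].min(),Q[k][:,1].max(),'zmax',Q[k][:,2].max())
    table=(L[...,0]>-.07)&(L[...,0]<-.05)&(L[...,1]<-.06)&(L[...,1]>-.08);print(' table',np.nanmedian(L[table][:,2]))
ana(Wc,p['frame'],'wrist')
for n in('top0','side0'):
    t=pickle.load(open(n+'.pkl','rb'));ana(cloud(t),t['frame'],n)
s=pickle.load(open('side0.pkl','rb'));save(s,'sidetub.png',(150,290,300,380),5)
E
```

```text
wrist rim 1134 [-0.0875  0.0876] [-0.0399  0.0418] 0.03710902454325879
 floor z [0.0019 0.0029 0.0151]
 scoop floor z [0.0042 0.0051 0.0057]
 handle 1008 [0.109  0.0001 0.096 ]
    0.07 95 [ 0.0757 -0.0001  0.0578] -0.006390772202893254 0.006528744717711851 zmax 0.06402936208183341
    0.08 121 [0.0851 0.     0.0692] -0.006579952585527124 0.006418798020263627 zmax 0.07541624692831617
    0.09 133 [ 0.0951 -0.0001  0.081 ] -0.006963705216838484 0.006338353138270578 zmax 0.0893291934924943
    0.1 146 [0.1051 0.0002 0.0927] -0.006463021906792654 0.006721363290647086 zmax 0.10164155669247549
    0.11 164 [0.1152 0.0002 0.1043] -0.006615334938221637 0.0067993047803141995 zmax 0.11278270833332088
    0.12 181 [0.1251 0.0002 0.116 ] -0.0065551557319637015 0.006926968159794035 zmax 0.12381943253041694
    0.13 135 [0.1344 0.0003 0.1232] -0.006435580202487691 0.006733900964794335 zmax 0.12587452539209992
    0.14 33 [0.1418 0.0007 0.1189] -0.004901921369208142 0.0062918723413432215 zmax 0.12120674044443991
 table -0.0002284340911462568
top0 rim 252 [-0.0888  0.0873] [-0.0391  0.0442] 0.03723
[... 1220 characters left out ...]
137895 0.006968995150584724 zmax 0.07294229937998498
    0.09 36 [0.0947 0.0042 0.0709] -0.0027734125503782784 0.00716637593345856 zmax 0.08332193234295893
    0.1 34 [0.105  0.0047 0.0849] -0.001737603040244719 0.009806890245318833 zmax 0.09601088812886127
    0.11 37 [0.1152 0.0044 0.0953] -0.0022238326031184907 0.007970227957549363 zmax 0.10892059218659123
    0.12 36 [0.1252 0.0036 0.1069] -0.004358485730872175 0.00846980535543996 zmax 0.11947272938701547
    0.13 33 [0.1345 0.0042 0.1164] -0.003345112031591523 0.007043500288353012 zmax 0.1270020349222123
    0.14 10 [0.142  0.0039 0.1179] -1.5597476835660573e-05 0.006408369194047605 zmax 0.12333704865188477
 table -0.0014861151012870444
```

View pics/sidetub.png

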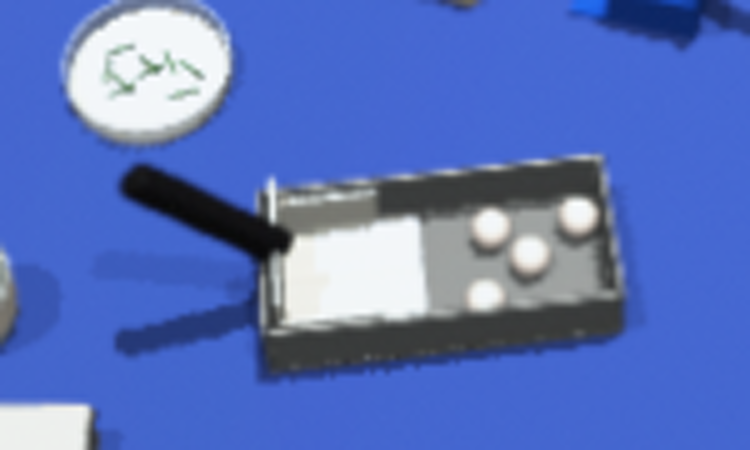

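```bash
python3 -W ignore - <<'E'
from h import *
import pickle
np.set_printoptions(suppress=True,precision=4,linewidth=160)
p=pickle.load(open('w8.pkl','rb'));Wc=cloud(p)
yaw=np.radians(23.1);C=np.array([.419,.362,0]);R=np.array([[np.cos(yaw),-np.sin(yaw),0],[np.sin(yaw),np.cos(yaw),0],[0,0,1]])
L=(Wc-C)@R
for y in(-.015,0,.015):
    k=(abs(L[...,1]-y)<.002)&(abs(L[...,0])<.17)
    Q=L[k];Q=Q[np.argsort(Q[:,0])]
    print(y,[(round(float(a*1000)),round(float(b*1000))) for a,_,b in Q[::2]])
# lip pixel: crop (278,150)-(340,310)
for uv in ((280,150),(340,308)): 
    q=px2w(p,[[170+uv[0]/3.4,35+uv[1]/3.4]],z=.0055);print((q-C)@R)
# back top edge of the scoop: crop px near (455,65)-(525,245)
for uv in ((458,68),(522,240)):
    q=px2w(p,[[170+uv[0]/3.4,35+uv[1]/3.4]],z=.053);print((q-C)@R)
E
```

```text
-0.015 [(-169, -1), (-168, -1), (-167, 0), (-166, 0), (-165, -1), (-164, 0), (-163, 1), (-162, -1), (-162, -1), (-160, 0), (-159, 0), (-158, -1), (-157, 1), (-156, 1), (-155, 0), (-154, -1), (-153, -1), (-152, -1), (-151, 0), (-150, 0), (-149, 0), (-148, 1), (-147, -1), (-146, 0), (-145, 1), (-144, -1), (-143, 0), (-142, -1), (-142, -1), (-141, 0), (-140, -2), (-139, -1), (-138, -2), (-136, -1), (-135, 1), (-134, 1), (-133, -1), (-132, 0), (-131, -1), (-131, -1), (-129, 1), (-129, 0), (-127, -1), (-126, 0), (-126, 0), (-125, -1), (-124, -1), (-122, 0), (-121, -1), (-120, 1), (-119, -1), (-118, -1), (-117, 0), (-117, -3), (-115, 0), (-115, 0), (-114, 0), (-113, 1), (-112, 1), (-111, 0), (-110, 0), (-109, 0), (-108, -1), (-107, -1), (-105, 1), (-104, 1), (-104, 1), (-102, 0), (-102, 0), (-101, 1), (-100, -2), (-99, 0), (-99, -2), (-98, -1), (-87, 37), (-86, 38), (-85, 38), (-85, 28), (-85, 8), (-85, 21), (-85, 8), (-84, 31), (-84, 39), (-84, 19), (-84, 7), (-84, 35), (-84, 26), (-84, 28), (-83, 3), (-79, 19), (-78, 19), (-77, 19), (-76, 22), (-75, 21), (-74, 22), (-73, 21), (-73, 20), 
[... 10776 characters left out ...]
125, 0), (126, -2), (127, -1), (128, -1), (129, 0), (129, 0), (130, -2), (131, -1), (132, -3), (132, 1), (133, 1), (134, -1), (135, -1), (136, -2), (137, -3), (137, -1), (138, -2), (138, 0), (139, 1), (141, -2), (141, -1), (142, -1), (143, -1), (144, -1), (145, -2), (145, 0), (146, 0), (147, -1), (148, -1), (148, -2), (149, 0), (150, -1), (151, -2), (151, 0), (152, 1), (153, 0), (154, -1), (155, 0), (155, 0), (157, -3), (157, -1), (159, 0), (159, -1), (160, 0), (161, -2), (162, -1), (162, 1), (163, -1), (164, -3), (165, -2), (165, 1), (166, 0), (167, -2), (168, -1), (169, -2), (169, -2)]
[[0.0101 0.0332 0.0055]]
[[ 0.0075 -0.0305  0.0055]]
[[0.0792 0.0304 0.053 ]]
[[ 0.0787 -0.0312  0.053 ]]
```

```bash
cat >> h.py <<'E'
TY=np.radians(23.1);TC=np.array([.419,.362,0])   # refined below
G=np.array([.073,0,.091]);LIP=np.array([-.036,0,0])
CUP=np.array([.5075,.142,.072])
def Rs(psi,th): return Ro.from_euler('z',psi,degrees=True).as_matrix()@Ro.from_euler('y',-th,degrees=True).as_matrix()
def scoop_tcp(lip,psi,th,al,s):
    """lip in world, psi yaw deg, th pour angle (lip down +), al tool tilt"""
    R=Rs(psi,th);a=np.radians(al);tx=np.array([-np.sin(a),0,-np.cos(a)]);tz=np.array([0,s,0.])
    g=R@(G-LIP)+lip
    return g+R@tx*.019, rpy(R@tx,R@tz)
def tub2w(v): 
    c,s=np.cos(TY),np.sin(TY);return TC+np.array([[c,-s,0],[s,c,0],[0,0,1]])@np.array(v,float)
E
python3 -W ignore - <<'E'
from h import *
import pickle
np.set_printoptions(suppress=True,precision=1,linewidth=160)
p=pickle.load(open('w8.pkl','rb'));W=cloud(p)
c,s=np.cos(TY),np.sin(TY);L=(W-TC)@np.array([[c,-s,0],[s,c,0],[0,0,1]])
rim=(abs(L[...,2]-.038)<.003)
for sg in(1,-1):
    k=rim&(abs(L[...,1]-sg*.0395)<.004)&(abs(L[...,0])<.08);f=np.polyfit(L[k][:,0],L[k][:,1],1);print('side',sg,k.sum(),np.degrees(np.arctan(f[0])),f[1]*1000)
    k=rim&(abs(L[...,0]-sg*.0865)<.004)&(abs(L[...,1])<.03);f=np.polyfit(L[k][:,1],L[k][:,0],1);print('end',sg,k.sum(),-np.degrees(np.arctan(f[0])),f[1]*1000)
hk=(p['frame'].max(2)<60)&(L[...,2]>.05)&(L[...,2]<.12)&(abs(L[...,1])<.02)&(L[...,0]>.075)&(L[...,0]<.135)
f=np.polyfit(L[hk][:,0],L[hk][:,1],1);print('handle yaw',np.degrees(np.arctan(f[0])),np.polyval(f,.1175)*1000,np.polyval(f,.0445)*1000)
for al in(-30,-15,0,15,30):
  for sg in(1,-1):
    row=[]
    for lip,ps,th in [((.009,0,.003),23.1,0),((-.083,0,.003),23.1,0),((-.083,0,.03),23.1,-20),((-.02,0,.15),23.1,-20)]:
        P=scoop_tcp(tub2w(lip),ps,th,al,sg);row.append(planner.ik(*P) is not None)
    pr=[]
    for ps in range(-180,180,30):
        d=-Rs(ps,0)[:,0]
        ok=''.join('1' if planner.ik(*scoop_tcp(CUP-d*.02+[0,0,.01+(.1 if th<0 else 0)],ps,th,al,sg)) is not None else '0' for th in(-20,0,20,40,50))
        if '1' in ok: pr.append((ps,ok))
    print(al,sg,row,pr)
E
```

```text
side 1 320 0.36369221679543906 39.90588629131692
end 1 104 0.6666503943494303 86.12951653764364
side -1 307 0.22491858556344793 -38.2745010505047
end -1 127 0.44544114996676426 -85.69721744144552
handle yaw 0.46140032707341 0.20122743039350394 -0.3866509836855842
-30 1 [True, True, True, True] [(-180, '11111'), (-150, '11111'), (-120, '11111'), (-90, '11111'), (-60, '11100'), (-30, '11000'), (0, '11011'), (30, '11011'), (60, '10111'), (90, '00111'), (120, '01111'), (150, '11111')]
-30 -1 [True, True, True, True] [(-180, '11111'), (-150, '11111'), (-120, '11111'), (-90, '01111'), (-60, '10100'), (-30, '11000'), (0, '11011'), (30, '11111'), (60, '11111'), (90, '11111'), (120, '11111'), (150, '11111')]
-15 1 [True, True, True, True] [(-180, '11111'), (-150, '11111'), (-120, '11111'), (-90, '11111'), (-60, '11111'), (-30, '11100'), (0, '11111'), (30, '11111'), (60, '11011'), (90, '10011'), (120, '00111'), (150, '11111')]
-15 -1 [True, True, True, True] [(-180, '11111'), (-150, '11111'), (-120, '01111'), (-90, '00111'), (-60, '10011'), (-30, '11000'), (0, '11111'), (30, '11111'), (60, '11
[... 680 characters left out ...]
'), (120, '10011'), (150, '00111')]
15 -1 [True, True, True, True] [(-180, '11111'), (-150, '01111'), (-120, '00111'), (-90, '10011'), (-60, '11100'), (-30, '11110'), (0, '11111'), (30, '11111'), (60, '11111'), (90, '11111'), (120, '11111'), (150, '11111')]
30 1 [True, True, True, True] [(-180, '01111'), (-150, '11111'), (-120, '11111'), (-90, '11111'), (-60, '11111'), (-30, '11111'), (0, '11111'), (30, '11111'), (60, '11110'), (90, '11100'), (120, '10011'), (150, '10111')]
30 -1 [True, True, True, True] [(-180, '01111'), (-150, '00111'), (-120, '10011'), (-90, '11000'), (-60, '11100'), (-30, '11111'), (0, '11111'), (30, '11111'), (60, '11111'), (90, '11111'), (120, '11111'), (150, '11111')]
```

```bash
sed -i 's/^TY=.*/TY=np.radians(23.45);_c=np.array([.0002,.0008]);TC=np.array([.419+.0002*.92-.0008*.39,.362+.0002*.39+.0008*.92,0])/' h.py
cat >> h.py <<'E'
AL,SG=8,-1
PS=23.5
def sgo(lip,psi,th,speed=.15,joint=False):
    P,O=scoop_tcp(np.array(lip,float),psi,th,AL,SG)
    if joint: r.move_pose(P,O)
    else: r.movel(P,O,speed=speed)
E
python3 -W ignore - <<'E'
from h import *
lip=tub2w([.009,-.0012,.003]);P,O=scoop_tcp(lip,PS,0,AL,SG);tx=Rm(O)[:,0]
np.set_printoptions(suppress=True,precision=3)
print(P,O,planner.ik(P,O))
fingers.move_gripper(.55)
r.move_pose(P-tx*.11,O);r.movel(P-tx*.05,O,speed=.15)
p=shot('wrist');save(p,'w9.png',None,1.4);print(readout.get_state()['time_s'],F())
s=shot('side');save(s,'s2.png',(130,180,400,400),2.8)
E
```

```text
[0.525 0.408 0.075] [ -90.    82.  -156.5] [31.24  33.7   79.996  1.116 74.235 97.363]
32.8667 [-0.2  0.3 -0.1]
```

View pics/w9.png

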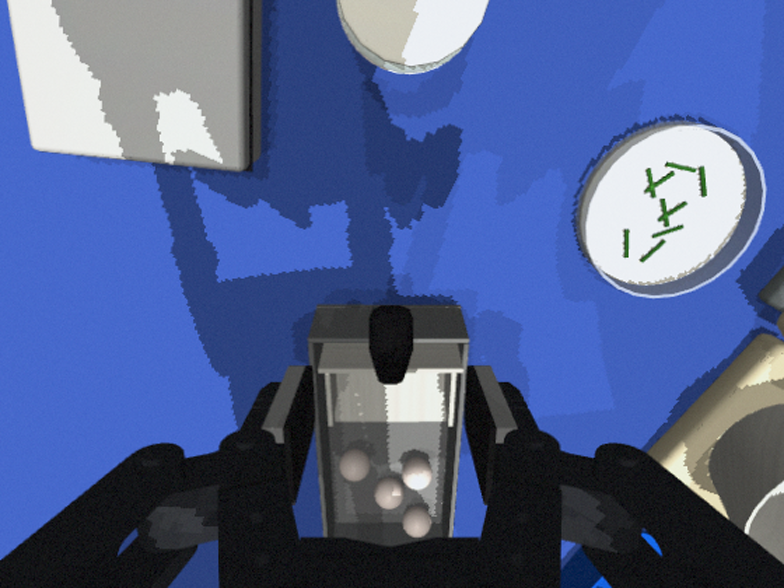

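View pics/s2.png

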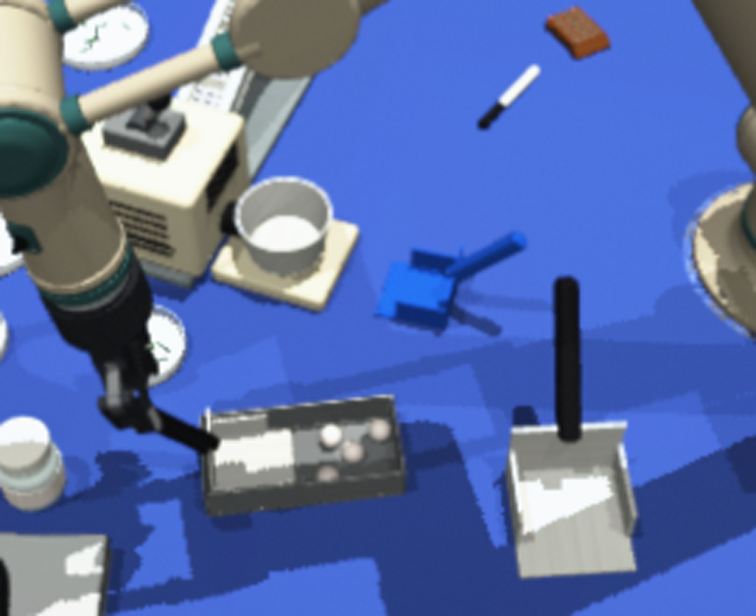

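The handle (391,345) is centred between the pads and there are four balls in the tub. I'll grasp it.

```bash
python3 -W ignore - <<'E'
from h import *
lip=tub2w([.009,-.0012,.003]);P,O=scoop_tcp(lip,PS,0,AL,SG)
r.movel(P,O,speed=.1);print(F());fingers.move_gripper(0.0);s=readout.get_state();print(s['width']*85,s['contact_force'].round(1))
# scoop forward
for x in (-.03,-.06,-.07,-.075,-.079,-.0815,-.083):
    sgo(tub2w([x,-.0006 if x>-.05 else 0,.003]),PS-.05,0,speed=.06 if x>-.065 else .03);f=F();print(x,f)
    if np.linalg.norm(f[:2])>15: break
p=shot('wrist');save(p,'w10.png',None,1.4)
s=shot('side');save(s,'s3.png',(130,180,400,400),2.8);print(readout.get_state()['time_s'])
E
```

```text
[-0.4  0.1  0.3]
12.86689954019173 [ 0.6 -0.4  2.1]
-0.03 [1.6 1.5 6.7]
-0.06 [2.4 1.1 6.8]
-0.07 [5.2 2.4 5.8]
-0.075 [9.8 4.  8.7]
-0.079 [3.9 1.7 7.9]
-0.0815 [4.1 1.5 8.1]
-0.083 [4.2 1.3 7.9]
37.0917
```

View pics/w10.png

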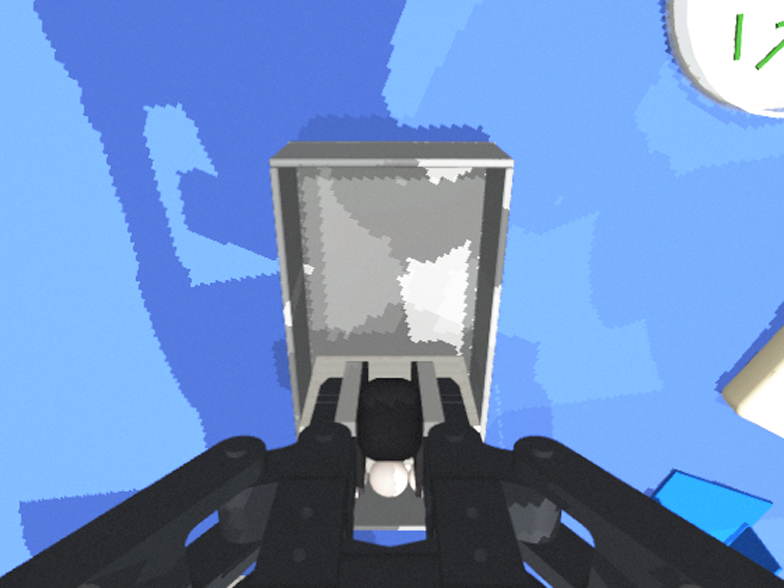

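View pics/s3.png

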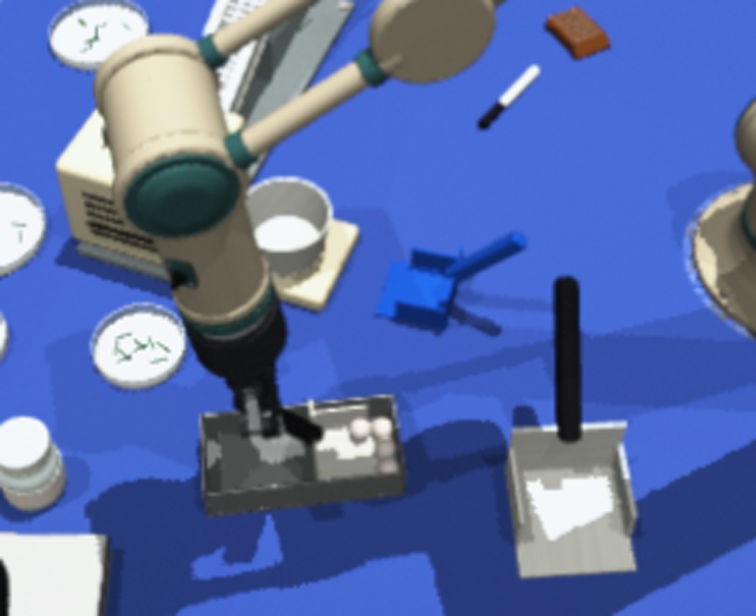

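```bash
python3 -W ignore - <<'E'
from h import *
for a in (-5,-12,-20,-25):
    sgo(tub2w([-.0825,0,.0035+.072*np.sin(np.radians(-a))]),PS-.05,a,speed=.03);
print(F())
r.hold(.5)
s=shot('side');save(s,'s4.png',(180,250,330,390),4)
sgo(tub2w([-.075,0,.15]),PS,-25,speed=.1);r.hold(.4)
s=shot('side');save(s,'s5.png',(180,210,330,390),3.3)
s=shot('top');save(s,'t5.png',(100,140,260,270),4);print(readout.get_state()['time_s'],F())
E
```

```text
[2.4 1.1 2.3]
41.0833 [-0.9  0.5 -1.9]
```

View pics/s5.png

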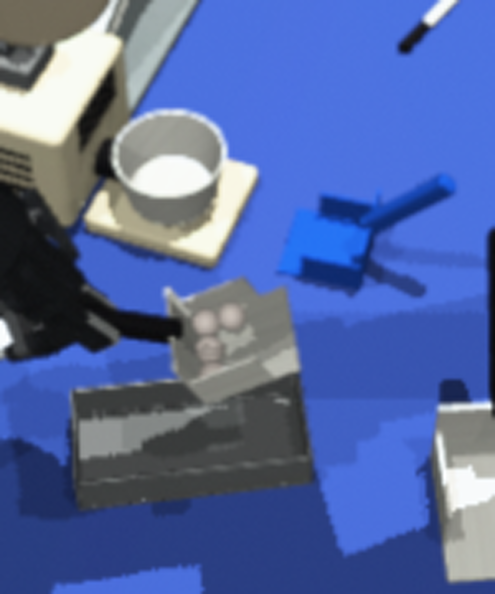

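View pics/t5.png

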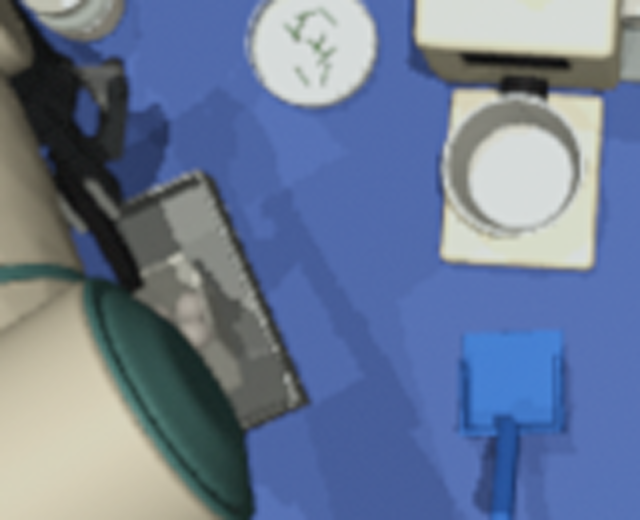

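```bash
python3 -W ignore - <<'E'
from h import *
import pickle
np.set_printoptions(suppress=True,precision=3,linewidth=150)
for n in('w8','w7','side0'):
    p=pickle.load(open(n+'.pkl','rb'));W=cloud(p);m=(abs(W[...,2]-.072)<.003)&(np.hypot(W[...,0]-.5075,W[...,1]-.142)<.055)&(np.hypot(W[...,0]-.5075,W[...,1]-.142)>.038)
    Q=W[m];A=np.c_[2*Q[:,:2],np.ones(len(Q))];s=np.linalg.lstsq(A,(Q[:,:2]**2).sum(1),rcond=None)[0];print(n,len(Q),s[:2],np.sqrt(s[2]+s[0]**2+s[1]**2))
print(readout.get_state()['joint_positions'])
l0=tub2w([-.075,0,.15]);l1=CUP+[0,.02,.09]
for t in np.linspace(0,1,6): print(planner.ik(*scoop_tcp(l0*(1-t)+l1*t,PS*(1-t)+90*t,-25,AL,SG)))
for th in(-25,0,20,45): print(th,planner.ik(*scoop_tcp(CUP+[0,.02,.01],90,th,AL,SG)))
E
```

```text
w8 533 [0.508 0.141] 0.04615291335073738
w7 656 [0.508 0.141] 0.04605223605623871
side0 76 [0.51  0.143] 0.04441092023135744
[ 30.512  38.935  63.62    4.065 110.207  97.294]
[ 30.512  38.934  63.617   4.063 110.207  97.295]
[ 32.64   40.068  61.001  -2.439 111.844  85.601]
[ 34.658  39.705  61.388  -8.92  110.721  73.778]
[ 36.399  37.871  64.686 -14.98  106.937  62.404]
[ 37.664  34.74   70.428 -20.445 100.886  51.757]
[ 38.184  30.55   77.954 -25.386  93.044  41.716]
-25 [ 38.184  34.324  83.285 -25.459  84.818  45.622]
0 [25.511 20.964 90.404 -7.579 72.242 28.053]
20 [10.162 14.244 96.31  12.769 67.805  5.49 ]
45 [-11.586  14.49  102.862  37.624  74.955 -25.711]
```

```bash
python3 -W ignore - <<'E'
from h import *
C=np.array([.508,.1415,.072])
l0=tub2w([-.075,0,.15]);l1=C+[0,.02,.09]
for t in(.5,1.): sgo(l0*(1-t)+l1*t,PS*(1-t)+90*t,-25,speed=.12)
for z,a in((.05,-25),(.012,-18),(.010,-8)): sgo(C+[0,.02,z],90,a,speed=.08)
s=shot('side');save(s,'s6.png',(130,180,330,330),3.5)
w=shot('top');save(w,'t6.png',(150,120,260,220),5);print(readout.get_state()['time_s'],F())
E
python3 -c "
import cv2,numpy as np
a=cv2.imread('pics/s6.png');b=cv2.imread('pics/t6.png');a=cv2.resize(a,(400,300));b=cv2.resize(b,(400,364))[:300]
cv2.imwrite('pics/st6.png',np.hstack([a,b]))"
```

```text
44.1417 [-0.3 -0.2 -2.1]
```

View pics/st6.png

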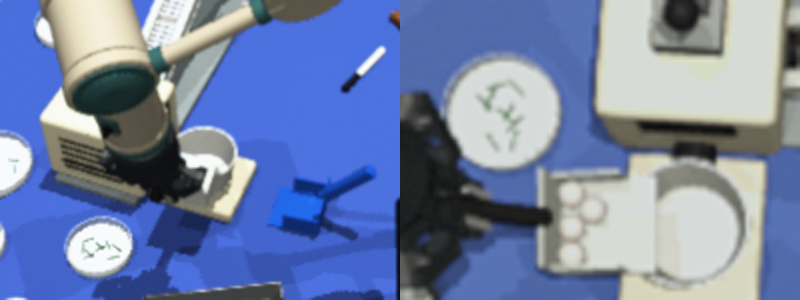

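All four balls sit at the back of the scoop, (572,190) to (572,255), with the lip over the cup's near edge. Now the pour.

```bash
python3 -W ignore - <<'E'
from h import *
C=np.array([.508,.1415,.072])
for a in(0,4,8,12,18,25,33,40): 
    sgo(C+[0,.014,.008],90,a,speed=.05)
r.hold(.6);print(F())
sgo(C+[0,.022,.10],90,20,speed=.12)
w=shot('top');save(w,'t7.png',(150,120,260,220),5)
s=shot('side');save(s,'s7.png',(130,180,330,330),3.5);print(readout.get_state()['time_s'])
E
python3 -c "
import cv2,numpy as np
a=cv2.imread('pics/s7.png');b=cv2.imread('pics/t7.png');a=cv2.resize(a,(400,300));b=cv2.resize(b,(400,364))[:300]
cv2.imwrite('pics/st7.png',np.hstack([a,b]))"
```

```text
[ 0.3 -0.1 -1.6]
49.125
```

View pics/st7.png

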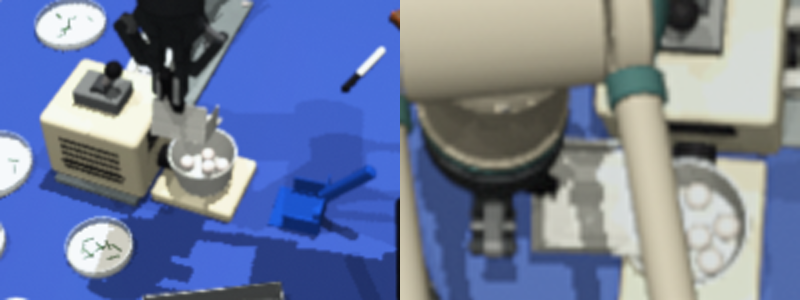

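Four balls are in the cup (side view around (207,160)). Next I put the scoop back.

```bash
python3 -W ignore - <<'E'
from h import *
C=np.array([.508,.1415,.072])
l0=C+[0,.022,.12];l1=tub2w([-.005,0,.12])
for t in(.5,1.): sgo(l0*(1-t)+l1*t,90*(1-t)+(PS-.05)*t,0,speed=.2)
sgo(tub2w([-.005,0,.045]),PS-.05,0,speed=.15);print(F())
s=shot('side');save(s,'s8.png',(150,240,350,390),3.8)
t=shot('top');save(t,'t8.png',(90,140,250,260),4);print(readout.get_state()['time_s'])
E
python3 -c "
import cv2,numpy as np
a=cv2.imread('pics/s8.png');b=cv2.imread('pics/t8.png');a=cv2.resize(a,(400,300));b=cv2.resize(b,(400,300))
cv2.imwrite('pics/st8.png',np.hstack([a,b]))"
```

```text
[-0.3 -0.  -0.3]
51.6083
```

View pics/st8.png

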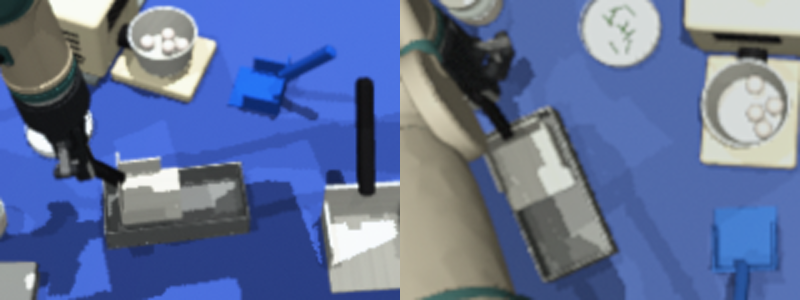

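```bash
python3 -W ignore - <<'E'
from h import *
for z in(.03,.015,.007,.004):
    sgo(tub2w([-.005,0,z]),PS-.05,0,speed=.06);f=F();print(z,f)
    if abs(f[2])>12 or np.linalg.norm(f[:2])>12: break
if z==.004:
    fingers.move_gripper(.5)
    P,O=scoop_tcp(tub2w([-.005,0,.004]),PS-.05,0,AL,SG);tx=Rm(O)[:,0]
    r.movel(P-tx*.10,O,speed=.15)
    w=shot('wrist');save(w,'w11.png');s=shot('side');save(s,'s9.png',(150,240,350,390),3.8)
print(readout.get_state()['time_s'])
E
python3 -c "
import cv2,numpy as np
a=cv2.imread('pics/s9.png');b=cv2.imread('pics/w11.png');a=cv2.resize(a,(400,300));b=cv2.resize(b,(400,300))
cv2.imwrite('pics/st9.png',np.hstack([a,b]))"
```

```text
0.03 [-0.1 -0.2 -1.1]
0.015 [-0.8  0.3 -0. ]
0.007 [ 0. -0. -1.]
0.004 [ 0.1 -0.2 -1.4]
54.25
```

View pics/st9.png

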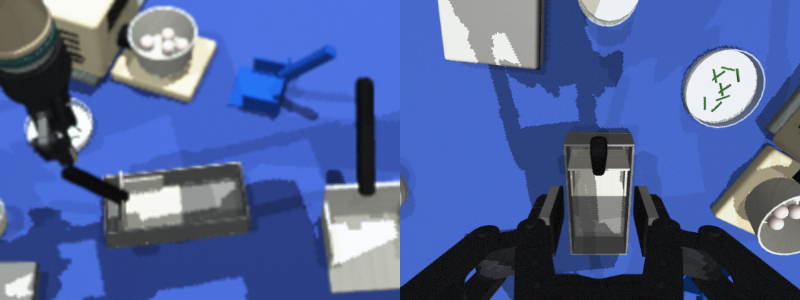

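The scoop stands level in the tub and the cup holds four balls. Before throwing the switch I check the whole scene.

```bash
python3 -W ignore - <<'E'
from h import *
import pickle
np.set_printoptions(suppress=True,precision=4,linewidth=150)
fingers.move_gripper(0)
r.movel(readout.get_state()['ee_pos']+[0,0,.1],speed=.2)
r.move_pose([.58,.0,.45],[0,90,0]);r.hold(.2)
p=shot('wrist');save(p,'w12.png',None,1.4);W=cloud(p);pickle.dump(p,open('w12.pkl','wb'))
m=(p['frame'].max(2)<80)&(W[...,2]>.165)&(W[...,2]<.22)&(abs(W[...,0]-.63)<.06)&(abs(W[...,1]-.133)<.04)
Q=W[m];A=np.c_[2*Q,np.ones(len(Q))];s=np.linalg.lstsq(A,(Q**2).sum(1),rcond=None)[0];print('knob',len(Q),s[:3],np.sqrt(s[3]+s[:3]@s[:3]),Q.min(0),Q.max(0))
# silhouettes of cassettes in tube
L=(W-LEDGE)@np.c_[X,Y,Z]
t=shot('top');save(t,'t10.png',None,1.4);print(readout.get_state()['time_s'])
E
```

```text
knob 539 [0.6327 0.1322 0.1845] 0.015593450458974808 [0.6194 0.1191 0.166 ] [0.648  0.1439 0.2019]
57.325
```

View pics/w12.png

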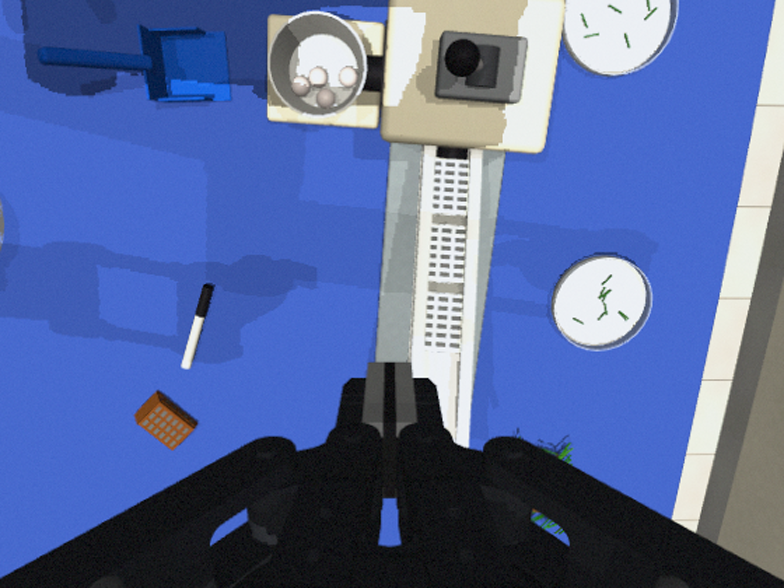

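View pics/t10.png

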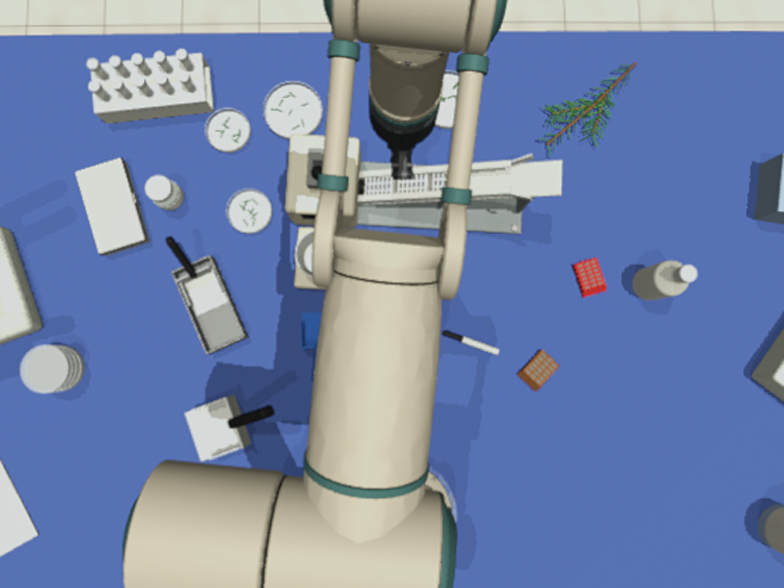

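Three cassettes are in the tube at (450,185), (447,252) and (443,320), and four balls are in the cup at (298–348,76–98). The scoop is in the tub and no other white cassette shows anywhere. The knob is at (463,57). Now I throw the switch.

```bash
python3 -W ignore - <<'E'
from h import *
np.set_printoptions(suppress=True,precision=3)
d=np.array([np.cos(np.radians(-3.8)),np.sin(np.radians(-3.8)),0])
K=np.array([.631,.1315,.181]); 
O=None
for y in(86.2,-93.8):
    a=planner.ik(K-d*.06,[0,90,y]);b=planner.ik(K+d*.02,[0,90,y]);print(y,a,b)
    if a is not None and b is not None and O is None: O=[0,90,y]
r.move_pose(K-d*.06+[0,0,.10],O);r.movel(K-d*.06,O,speed=.15);print(F())
for s in(-.03,-.015,0,.008,.014,.017,.019,.021):
    r.movel(K+d*s,O,speed=.05);f=F();print(s,f)
    if np.linalg.norm(f[:2])>15: break
w=shot('side');save(w,'s12.png',(130,120,290,270),4)
print(readout.get_state()['time_s'])
E
```

```text
86.2 [  6.554  18.637  89.424   0.     71.939 -79.646] [  5.308  25.061  79.119   0.     75.82  -80.892]
-93.8 [  6.554  18.637  89.424  -0.     71.939 100.354] [ 5.308 25.061 79.119 -0.    75.82  99.108]
[ 0.1 -0.2 -0. ]
-0.03 [ 0.2 -0.9  0.5]
-0.015 [-0.5 -0.2 -0. ]
0 [-0.4 -0.2 -0. ]
0.008 [-0.8  0.2 -0.2]
0.014 [-0.7  0.3 -0.1]
0.017 [-1.  -0.2 -0.7]
0.019 [-0.9  0.3 -1.2]
0.021 [-2.   0.7 -0.9]
62.325
```

View pics/s12.png

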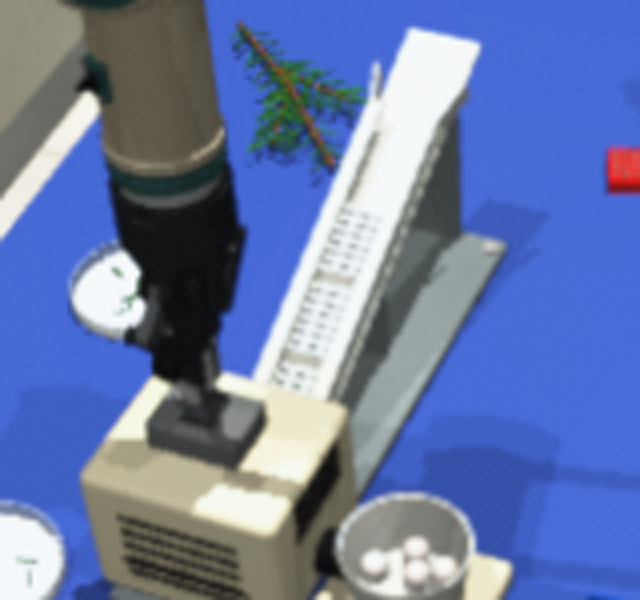

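```bash
python3 -W ignore - <<'E'
from h import *
d=np.array([np.cos(np.radians(-3.8)),np.sin(np.radians(-3.8)),0])
K=np.array([.631,.1315,.181]);O=[0,90,86.2]
for s in np.arange(.0225,.036,.0015):
    r.movel(K+d*s,O,speed=.04);f=F();print(round(s,4),f)
    if np.linalg.norm(f[:2])>12: break
r.hold(.2)
r.movel(K+d*(s-.03),O,speed=.1)
r.movel(K+d*(s-.03)+[0,0,.12],O,speed=.2)
r.move_pose([.42,.05,.42],[0,90,0])
p=shot('wrist');save(p,'w13.png',None,1.4);W=cloud(p)
m=(p['frame'].max(2)<80)&(W[...,2]>.165)&(W[...,2]<.22)&(abs(W[...,0]-.65)<.08)&(abs(W[...,1]-.133)<.04)
Q=W[m];print('knob',len(Q),Q.min(0),Q.max(0),readout.get_state()['time_s'])
t=shot('top');save(t,'t13.png',None,1.4);t=shot('side');save(t,'s13.png',None,1.4)
E
```

```text
0.0225 [-4.3  0.1 -0.8]
0.024 [-6.7 -0.2  0.8]
0.0255 [-9.4  0.3  2.3]
0.027 [-12.    1.2   4.2]
knob 612 [0.66184587 0.11669276 0.17411468] [0.6842206  0.14089177 0.20211506] 66.0083
```

View pics/w13.png

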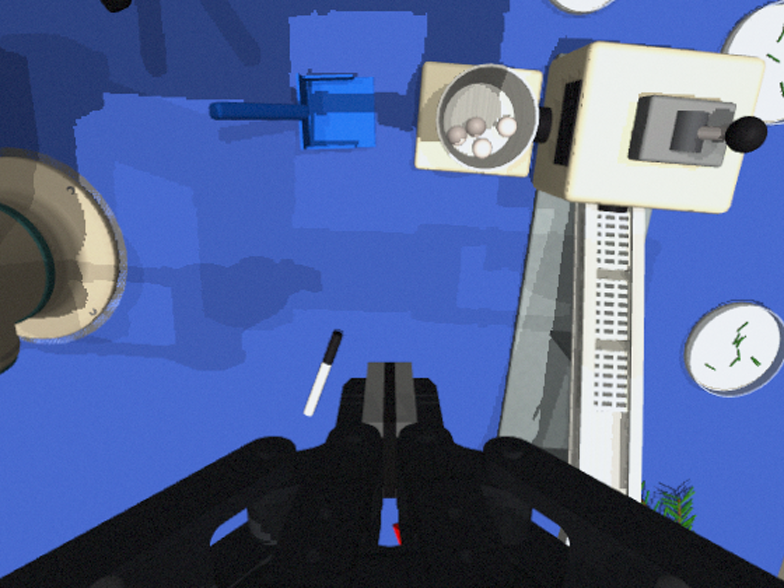

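View pics/s13.png

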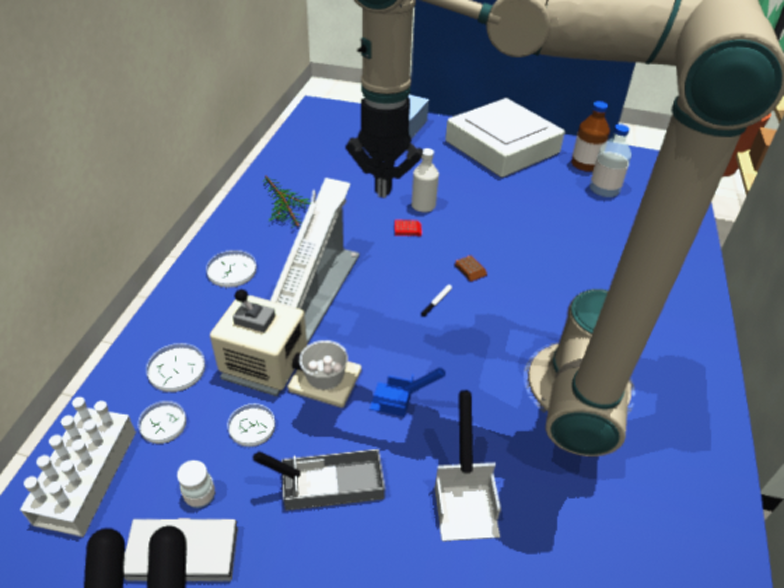

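The lever is over: the knob centre moved about 42 mm of the 43 mm full throw, and it met the stop at 12 N. Everything else is in place, so I hand the job in.

```bash
python3 -W ignore - <<'E'
from h import *
r.hold(.3);print(r.finish_job(),readout.get_state()['time_s'])
E
```

```text
the job is handed in; nothing more can be done
the job is handed in; nothing more can be done
```

The job was handed in at about 66 s of the 210 s allowed. `finish_job` gives no verdict, so success rests on my own checks.

- **Cassettes:** I set three white ones on the tilted ledge, nose downhill, and each slid in. The last wrist view shows all three in a row inside the tube. I saw no fourth white cassette, and left the red and brown look-alikes alone.
- **Balls:** I scooped all four from the tub and poured them into the cup. The last picture shows four in the cup and none in the tub. The fingers held only the scoop handle.
- **Scoop:** The small silver scoop is back in its tub, standing level.
- **Switch:** I threw the lever last, and the black ball moved about 42 mm of its roughly 43 mm travel. It met the stop at about 12 N.
- **Dish:** It still looks in place in the last side view. I did not measure its shift.

**Disagreement:** From the depth images, the middle of the scoop handle came out about 15 mm lower along the handle than `scoop_grip`. I gripped at the stated point and the grip held. No check failed.

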